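# Clip the lid onto the electrode case

### The job

The lid of the electrode case lies askew on its rim: set it straight so that it drops fully home, with all four coloured flaps still sticking out. Then fold each of the four flaps down flat against the case wall, leaning in under the white rail where it is in the way. Do not knock or shift the bottle, the bulb electrode or the beaker.

Things in the scene. Friction and masses are not known exactly. Their poses are not given: they have to be found in the camera images.
- case: Fixed blue open-topped electrode case, 130 mm (its x) by 200 mm (its y), 85 mm high, wall 4 mm, bolted to the steel top. Origin at the centre of its underside, z up. The mouth inside is 122 by 192 mm. Its clip lid lies askew on the rim at the start. A low fixed recorder (75 mm high) stands over 150 mm beyond it.
- lid_handle (a point): Centre of the grip bar of the loose white clip lid (0.3 to 0.6 kg with its flaps). Bar 14 mm square in section, 110 mm long along the lid's y, on a post at each end; 33 mm clear beneath it. Axes are the lid's: x across its short side, y along its long side, z up. At the start turned 0.24 to 0.42 rad from the case. Seated: 131 mm above the case's underside; at the start 143 mm.
- lid_top (a point): Centre of the lid plate's top face, 40 mm below the handle centre; lid axes. Plate 142 x 212 mm, 6 mm thick; flap hinge axes 3 mm below this face. Under the plate a plug 112 x 182 mm, 12 mm deep, enters the case's mouth with 5 mm play all round. Seated, the plate lies on the rim, this face 91 mm above the case's underside, lid axes along the case's (red flap on the case's -x side).
- rail_mid (a point): Middle of the level bar of a fixed white tubular rail (20 mm tube) bridging one short end of the case, the yellow (+y) or the black (-y) one. The bar runs along the point's x, parallel to that end; its axis is 220 mm above the table and about 20 mm outside that flap's hinge. Posts of the same tube 160 mm either side, on feet of 22 mm radius; 28 mm collars on the bar 110 to 130 mm either side.
- bottle: Bystander: clear gel bottle with a blue cap, 50 mm in diameter, 150 mm tall, standing; origin at the centre of its underside.
- bulb: Bystander: dark blue suction-bulb electrode standing on its steel cup, 52 mm in diameter, 70 mm tall; origin at the centre of its underside.
- cup: Bystander: steel beaker, 64 mm in diameter at the rim, 80 mm tall; origin at the centre of its underside.
- flap_red (a joint): Angle of the red clip flap, hinged on the lid's -x side, a long side (flap 100 mm wide, hinge 73 mm from the lid's centre). 0 = folded down, hanging straight down along the case's wall; 1.57 = sticking straight out; 2.0 = stop. Plate 4 mm thick, 42 mm long from its hinge axis; stays where it is left (hinge friction 0.05 N m). To fold it, press its upper (outer) face down, then in.
- flap_red_edge (a point): Middle of the free edge of the red flap, 42 mm from its hinge axis. The point's axes are the lid's when the flap is folded down.
- flap_green (a joint): Angle of the green clip flap, hinged on the lid's +x side, a long side (flap 100 mm wide, hinge 73 mm from the lid's centre). 0 = folded down, hanging straight down along the case's wall; 1.57 = sticking straight out; 2.0 = stop. Plate 4 mm thick, 42 mm long from its hinge axis; stays where it is left (hinge friction 0.05 N m). To fold it, press its upper (outer) face down, then in.
- flap_green_edge (a point): Middle of the free edge of the green flap, 42 mm from its hinge axis. The point's axes are the lid's when the flap is folded down.
- flap_yellow (a joint): Angle of the yellow clip flap, hinged on the lid's +y end, a short side (flap 80 mm wide, hinge 108 mm from the lid's centre). 0 = folded down, hanging straight down along the case's wall; 1.57 = sticking straight out; 2.0 = stop. Plate 4 mm thick, 42 mm long from its hinge axis; stays where it is left (hinge friction 0.05 N m). To fold it, press its upper (outer) face down, then in.
- flap_yellow_edge (a point): Middle of the free edge of the yellow flap, 42 mm from its hinge axis. The point's axes are the lid's when the flap is folded down.
- flap_black (a joint): Angle of the black clip flap, hinged on the lid's -y end, a short side (flap 80 mm wide, hinge 108 mm from the lid's centre). 0 = folded down, hanging straight down along the case's wall; 1.57 = sticking straight out; 2.0 = stop. Plate 4 mm thick, 42 mm long from its hinge axis; stays where it is left (hinge friction 0.05 N m). To fold it, press its upper (outer) face down, then in.
- flap_black_edge (a point): Middle of the free edge of the black flap, 42 mm from its hinge axis. The point's axes are the lid's when the flap is folded down.
There are look-alikes about, which are no part of the job. Several things have the shape of the case; the one meant has the colours described above.

How it is judged:
On the way:
1. the lid sits home and straight on the case with all four flaps still open (angle above 0.6) (z of lid_handle in the frame of case below 0.1345 m and angle between lid_handle's own z axis and vertical below 0.04 rad and angle between the x axis of lid_handle and the x axis of case, either way round below 0.12 rad and value of joint each of flap_red, flap_green, flap_yellow, flap_black above 0.6 rad), for 0.2 s.
At the end, for the whole second after the job is handed in: The lid is home (handle centre no more than 134.5 mm above the case's underside, level within 0.04 rad, square to the case within 0.12 rad) and each of the four flaps is folded to less than 0.15 rad from straight down (z of lid_handle in the frame of case below 0.1345 m and angle between lid_handle's own z axis and vertical below 0.04 rad and angle between the x axis of lid_handle and the x axis of case, either way round below 0.12 rad and value of joint each of flap_red, flap_green, flap_yellow, flap_black below 0.15 rad); the robot touches nothing.
It fails at once if the gel bottle is shoved more than 25 mm or tipped over (distance of bottle from where it was at the start of the episode above 0.025 m or angle between bottle's own z axis and vertical above 0.35 rad).
It fails at once if the bulb electrode is shoved more than 25 mm or tipped over (distance of bulb from where it was at the start of the episode above 0.025 m or angle between bulb's own z axis and vertical above 0.35 rad).
It fails at once if the steel beaker is shoved more than 25 mm or tipped over (distance of cup from where it was at the start of the episode above 0.025 m or angle between cup's own z axis and vertical above 0.35 rad).
It also fails if it takes over 72 s, if anything falls off the work surface, if the arm or the gripper's body presses on something with over 40 N, if the wrist force passes 120 N, or if a joint passes its speed limit or range.

### The arm

A 6-joint arm with a two-finger parallel gripper is mounted at the origin on the work surface. World frame = base frame: x ahead of the robot, y to its left, z up, the work surface at z = 0. Lengths are in m, angles in rad, forces in N, time in s.
With the tool pointing down it reaches from about 0.35 to 0.775 m from the base axis. Payload 5.5 kg.
Tool frame: the origin (TCP) lies at the very end of the fingers, on their centre line; the grasp point (between the pads) lies 19 mm behind it; z points along the fingers, x is the direction in which the jaws open and shut, and the axes are right-handed (so a half turn about z gives the same grasp; the last joint's range is limited). The gripper opens to 85 mm and grips with 20 to 120 N. Pads are 22 mm wide; open, the fingers measure 114 mm over their backs; the gripper's body (76 mm by 85 mm) begins 54 mm behind the grasp point. The pads swing forward as they close: fully open they stand 13 mm farther back than shut.
Start: joints at [0.973, 0.313, 0.046, 1.304, 0, 1.431], TCP at [0.254, 0.516, 0.231] pointing down, gripper open.
Joint ranges: [-2.76, 2.76], [-0.86, 1.69], [-1.03, 1.26], [-2.2, 2.34], [-1.47, 1.5], [-3.14, 3.14]. Speed limits (rad/s): [2.57, 2.57, 3.14, 3.14, 3.14, 3.14].

### API

Orientations are given as a unit quaternion [w, x, y, z].
In Python, from workcell import env gives the robot as it stands.
- The arm moves only by the shell command python3 -m inch 'ROWS' [FORCE]. ROWS is JSON, a list of rows, each a list of 7 numbers: the turn, a rotation vector about the tool's x, y, z each as a share of 8 degrees, from -1 to 1, then the shift along the tool's x, y, z each as a share of 0.05 m, from -1 to 1, then the closure, from 0 (fully open) to 1 (shut). A call has 1 to 12 rows; each row shifts and turns the commanded pose from where the row before left it, along the tool's axes as they then stand; what a row does not reach is not made up. A row lasts 1/10 s, in which the tool goes at most 50 mm and 8.59 degrees, less where a joint would pass 70% of its speed; a pose out of reach is approached as far as the arm can. A call with a number of a shift or a turn outside -1 to 1 is refused whole. A call with a gripper value outside its range is refused whole. The fingers move at their own pace and stop on an object; FORCE is the grip in N (left out, the last holds). Time passes only in rows, so rows that do not move let the fingers close. It gives the time, the measured TCP pose, the force and the opening at its end, in the units of the state.
- env.get_state(): the state, without advancing time (a new reading comes with each control period).
- env.read_camera(name): name is "scene" or "top"; returns the picture (384x512x3 uint8, red, green, blue); there is no depth.
- env.calibration(name): a dict with "fx", "fy", "cx", "cy" (pixels), "rvec" (rotation vector, rad) and "tvec" (3), from world to camera coordinates, as OpenCV has them. Camera axes: x right, y down, z forward; pixel columns grow to the right and rows downward; lengths in m; the calibration is good to about 2 mm. A picture is of the moment at which its call begins. calibration takes no time and is no camera call.
- env.hand_in(): hands the job in, once; it reports no verdict.
The state is a dict: "clock": time; "joint_pos": joint angles; "qvel": joint speeds; "tau": joint torques, N m; "tcp_pos": TCP position; "orientation": TCP orientation; "wrist_force": force on the tool from outside, world axes, zero at the start; "ft_torque": the same for the moment, N m; "finger_gap": finger opening in m.
Only numpy, scipy, OpenCV 4.12 (cv2) and the standard library are available. Lean on these libraries where they do the work, as an engineer would, in place of code of your own. Each camera call takes 0.05 s, during which the arm holds its last target.

## Working session

There is one attempt and no reset: what is moved stays moved. The work goes in short steps, Python scripts to look and compute and a shell command to move; the robot and the scene stay as the last step left them, time stands still between calls to the robot, and variables do not carry over. Pictures are saved under pics/ and viewed, and the job is handed in when it is done.

```bash
ls; mkdir -p pics; python3 - <<'E'
from workcell import env
import cv2
for n in("scene","top"):
    im=env.read_camera(n); cv2.imwrite(f"pics/{n}0.png",cv2.resize(im[:,:,::-1],(800,600),interpolation=cv2.INTER_CUBIC)); cv2.imwrite(f"pics/{n}0raw.png",im[:,:,::-1])
    print(env.calibration(n))
print(env.get_state())
E
```

```text
pics
{'fx': 364.5351332419427, 'fy': 364.5351332419427, 'cx': 260.16531698194314, 'cy': 189.37301549818395, 'rvec': array([ 1.90698939,  1.27058091, -0.6264286 ]), 'tvec': array([-0.16729643, -0.15359544,  1.59089995])}
{'fx': 386.1039806151091, 'fy': 386.1039806151091, 'cx': 258.09455077377805, 'cy': 184.87118639142432, 'rvec': array([ 2.13050343, -2.10321567,  0.21639023]), 'tvec': array([-0.01665979,  0.52508742,  1.06090681])}
{'clock': 0.1, 'joint_pos': array([9.73395142e-01, 3.13932916e-01, 4.51357027e-02, 1.30357446e+00,
       9.76940299e-06, 1.43116812e+00]), 'qvel': array([-0.00209912, -0.00121351,  0.00251226, -0.00173785, -0.00053689,
       -0.00088679]), 'tau': array([ 2.80256485e-03, -4.81725240e+01,  2.99243903e+01,  1.27350874e-02,
       -1.36248955e-04,  8.93306549e-06]), 'tcp_pos': array([0.25390272, 0.51543465, 0.23051132]), 'orientation': array([ 3.14471760e-04,  8.49102641e-01,  5.28227304e-01, -7.22189118e-04]), 'wrist_force': array([ 0.04576146, -0.23154105,  0.13798536]), 'ft_torque': array([-0.04594275, -0.02032372,  0.0118701 ]), 'finger_gap': 0.08524423431755773}
```

View pics/scene0.png

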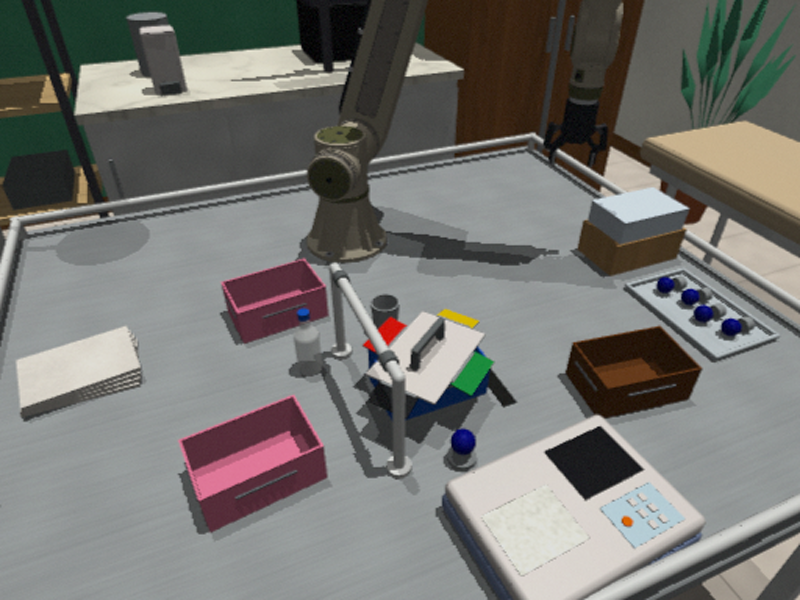

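View pics/top0.png

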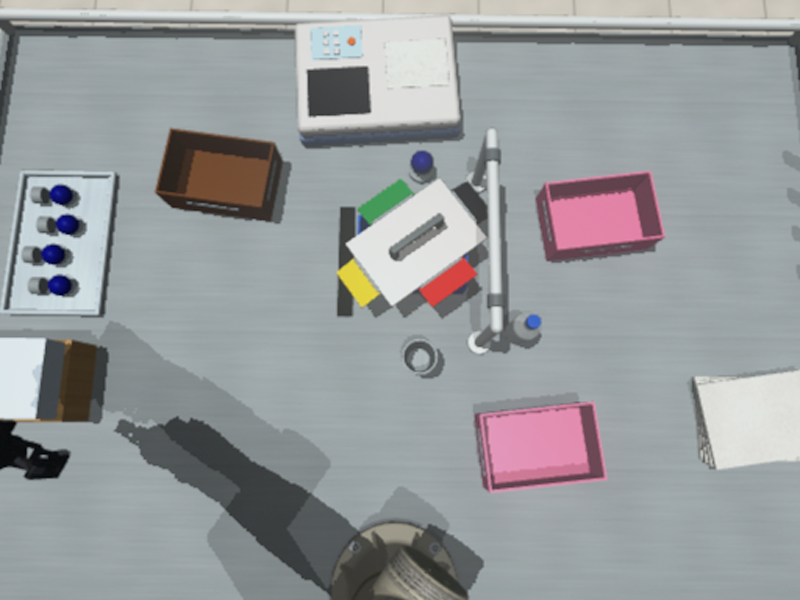

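```bash
cat > h.py <<'E'
from workcell import env
import cv2, numpy as np
from scipy.spatial.transform import Rotation as R
def cal(n):
    c=env.calibration(n);K=np.array([[c['fx'],0,c['cx']],[0,c['fy'],c['cy']],[0,0,1]]);Rm=cv2.Rodrigues(c['rvec'])[0]
    return K,Rm,np.array(c['tvec'])
def ray(n,u,v):
    K,Rm,t=cal(n);d=Rm.T@np.linalg.inv(K)@np.array([u,v,1.]);return -Rm.T@t,d
def atz(n,u,v,z):
    o,d=ray(n,u,v);return o+d*(z-o[2])/d[2]
def proj(n,P):
    K,Rm,t=cal(n);p=(Rm@np.atleast_2d(P).T).T+t;p=p@K.T;return p[:,:2]/p[:,2:]
def crop(n,im,x0,y0,x1,y1,f,name):
    # im RGB; x = raw px
    c=cv2.resize(im[y0:y1,x0:x1,::-1],None,fx=f,fy=f,interpolation=cv2.INTER_CUBIC)
    for k in range((x0//10+1)*10,x1,10): cv2.line(c,(int((k-x0)*f),0),(int((k-x0)*f),6 if k%50 else 14),(0,255,255),1)
    for k in range((y0//10+1)*10,y1,10): cv2.line(c,(0,int((k-y0)*f)),(6 if k%50 else 14,int((k-y0)*f)),(0,255,255),1)
    cv2.imwrite(name,c)
E
python3 - <<'E'
from h import *
t=cv2.imread("pics/top0raw.png")[:,:,::-1];s=cv2.imread("pics/scene0raw.png")[:,:,::-1]
crop("t",t,205,75,355,245,4.7/1.35,"pics/t1.png") if 0 else crop("t",t,205,78,355,190,5.3,"pics/t1.png")
crop("s",s,200,160,340,270,5.4,"pics/s1.png")
E
```

```text
(no output)
```

View pics/t1.png

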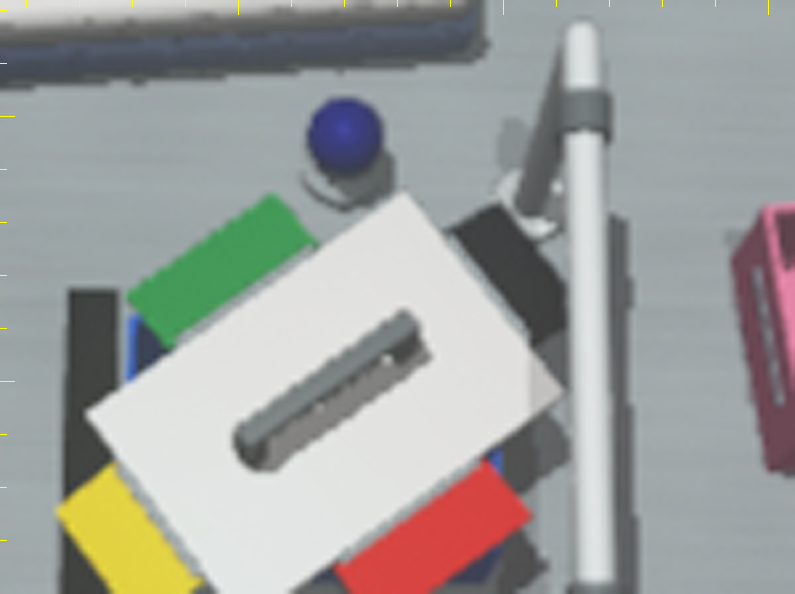

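View pics/s1.png

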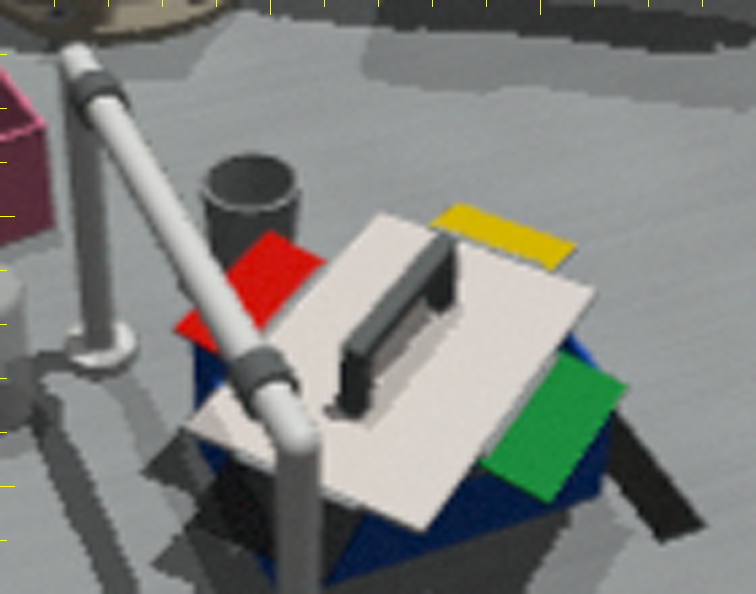

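```bash
cat >> h.py <<'E'
from scipy.optimize import least_squares
def T2(p,x,y,yaw):
    c,s=np.cos(yaw),np.sin(yaw);p=np.asarray(p,float);q=p.copy();q[:,0]=x+c*p[:,0]-s*p[:,1];q[:,1]=y+s*p[:,0]+c*p[:,1];return q
def outline(n,im,polys,f,x0,y0,x1,y1,name):
    c=cv2.resize(im[y0:y1,x0:x1,::-1],None,fx=f,fy=f,interpolation=cv2.INTER_CUBIC)
    for P,col in polys:
        q=((proj(n,P)+.5-[x0,y0])*f).astype(int);cv2.polylines(c,[q.reshape(-1,1,2)],True,col,1)
    cv2.imwrite(name,c)
E
python3 - <<'E'
from h import *
C=np.array([[.071,-.106,.103],[-.071,-.106,.103],[.071,.106,.103],[-.071,.106,.103]])
ut=np.array([[281.4,113.8],[311.6,152.5],[221,156.3],[251.5,195.2]])
us=np.array([[278.7,258.1],[234.3,239.3],[310.6,213.7],[270.4,199.3]])
f=lambda w:lambda v:np.concatenate([(proj(n,T2(C,*v[:3])+[0,0,v[3] if len(v)>3 else 0])-u).ravel() for n,u in w])
for w in ([("top",ut)],[("scene",us)],[("top",ut),("scene",us)]):
    r=least_squares(f(w),[.5,0,-.3]);print(r.x,np.abs(r.fun).max())
r=least_squares(f(w),[.5,0,-.3,0]);print(r.x,np.abs(r.fun).max())
for u in ((314,93),(318,211)):print(atz("top",*u,.22))
# case mouth/wall hypotheses
lid=least_squares(f(w),[.5,0,-.3]).x
a,b=atz("top",314,93,.22),atz("top",318,209,.22);print(np.arctan2(*(a-b)[1::-1]))
E
```

```text
[ 0.60363723 -0.03246877  0.64840927] 1.0524133515928042
[ 0.60569164 -0.02968881  0.64838617] 0.3024404235053453
[ 0.60456058 -0.03110056  0.64910691] 0.9427003600406749
[ 0.60441975 -0.03096838  0.64893074 -0.00120082] 0.9928923488335215
[ 0.7340328  -0.15027053  0.22      ]
[ 0.42884558 -0.1549064   0.22      ]
0.0157343580849147
```

```bash
python3 - <<'E'
from h import *
t=cv2.imread("pics/top0raw.png")[:,:,::-1];s=cv2.imread("pics/scene0raw.png")[:,:,::-1]
crop("t",t,212,110,322,195,7.2,"pics/t2.png")
crop("s",s,230,200,340,280,7.2,"pics/s2.png")
a,b=atz("scene",312,250.7,0),atz("scene",259,268,0);print(a,b,a-b)
E
```

```text
[0.65357297 0.08157179 0.        ] [ 6.54640355e-01 -9.79139508e-02  1.11022302e-16] [-1.06738508e-03  1.79485743e-01 -1.11022302e-16]
```

View pics/t2.png

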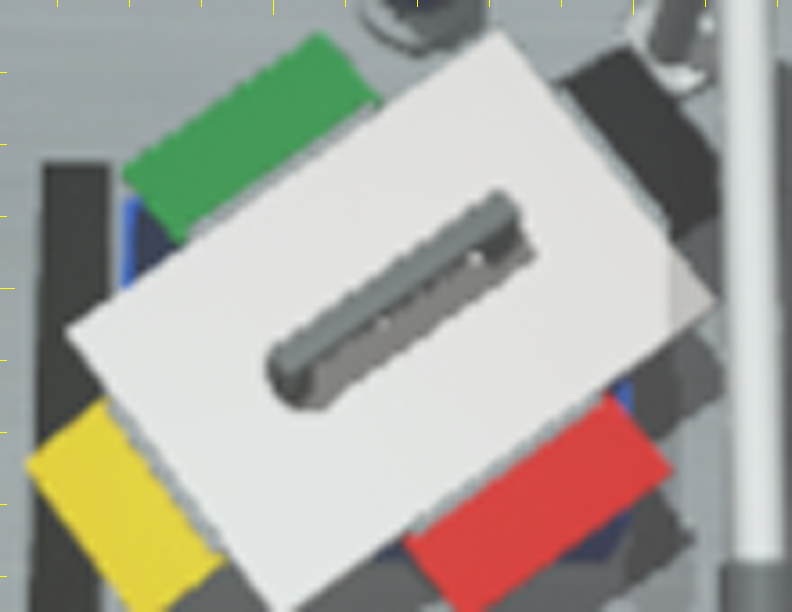

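View pics/s2.png

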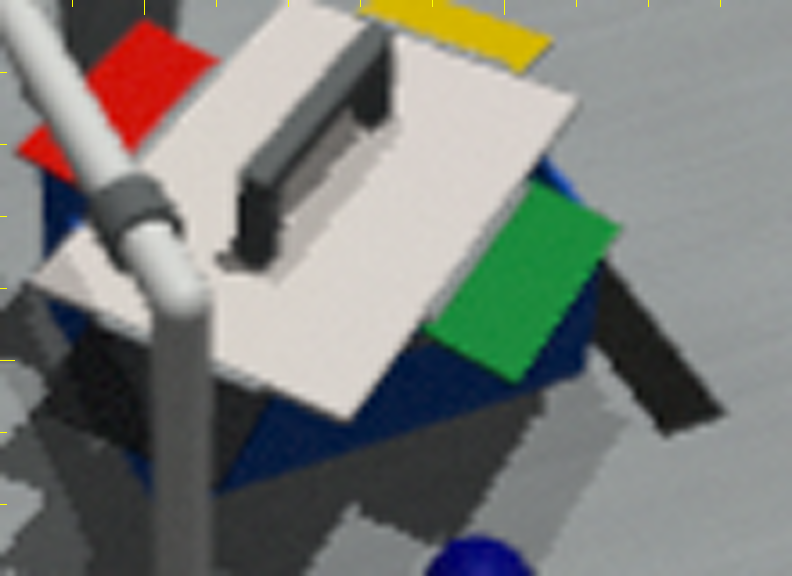

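```bash
python3 - <<'E'
from h import *
for u in ((311.3,251.7),(250.1,268.1)):print("base",atz("scene",*u,0))
print("rimL",atz("top",229.2,139,.085),atz("top",228.9,149,.085))
print("rimR",atz("top",299.8,163.5,.085))
print("rim corner near red", atz("top",212+625/7.2,110+555/7.2,0.03))
a,b=atz("top",314,93,.22),atz("top",318,209,.22)
# rail edges in the t2 crop: left 722,0 / right 768,0 ; left 735,560 right 783,560
for l,r,y in((722,768,0),(736,783,555)):print("rail",atz("top",212+(l+r)/2/7.2,110+y/7.2,.22))
# collars in t1 crop: y 90..140 and 585+
print("collar",atz("top",205+587/5.3,78+115/5.3,.22), atz("top",318,191,.22))
E
```

```text
base [0.6564498  0.07747543 0.        ]
base [ 0.64491138 -0.12238551  0.        ]
rimL [0.6519177  0.07472067 0.085     ] [0.62207241 0.07475824 0.085     ]
rimR [ 0.58209895 -0.12723234  0.085     ]
rim corner near red [ 0.52488874 -0.1298299   0.03      ]
rail [ 0.68765834 -0.15325737  0.22      ]
rail [ 0.487645  -0.1547387  0.22     ]
collar [ 0.71570005 -0.15446285  0.22      ] [ 0.4779284  -0.15581434  0.22      ]
```

```bash
cat >> h.py <<'E'
def rect(x,y,z):return np.array([[x,y,z],[x,-y,z],[-x,-y,z],[-x,y,z]])
def ov(t,s,case,lid,lz,tag):
    polys=[(T2(rect(.065,.1,z),*case),c) for z,c in((0,(255,0,255)),(.085,(255,255,0)))]+[(T2(rect(.071,.106,lz),*lid),(0,255,255)),(T2(rect(.007,.055,lz+.047),*lid),(0,128,255))]
    outline("top",t,polys,7,208,105,322,190,f"pics/ot{tag}.png");outline("scene",s,polys,7,228,195,340,280,f"pics/os{tag}.png")
E
python3 - <<'E'
from h import *
t=cv2.imread("pics/top0raw.png")[:,:,::-1];s=cv2.imread("pics/scene0raw.png")[:,:,::-1]
ov(t,s,(.588,-.026,.007),(.6044,-.031,.649),.103,"a")
E
```

```text
(no output)
```

View pics/ota.png

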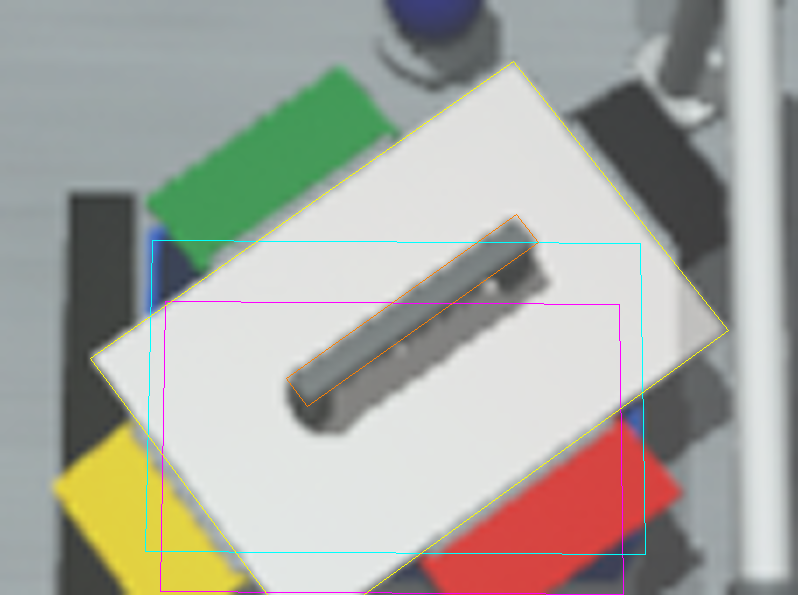

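View pics/osa.png

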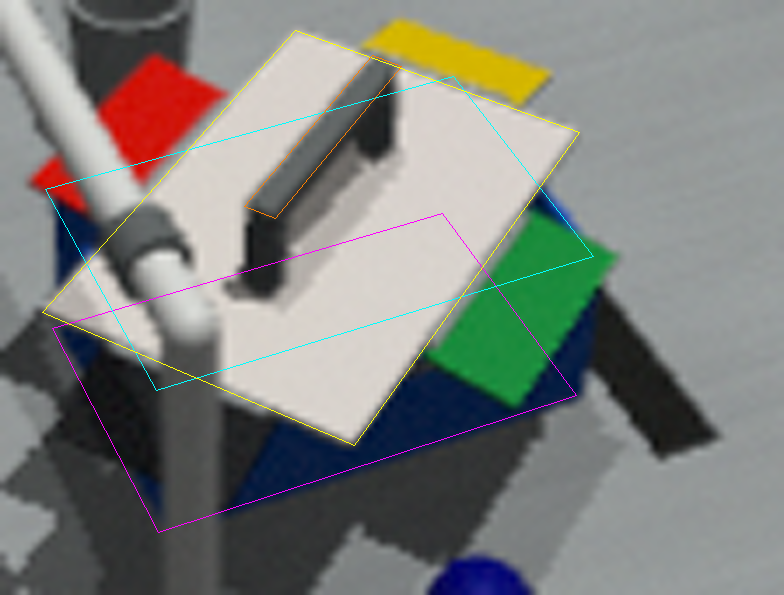

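```bash
python3 - <<'E'
from h import *
s=cv2.imread("pics/scene0raw.png")[:,:,::-1]
# 800-scale pixels -> raw *.64
k=.64
print("bulb ball top",atz("top",422*k,161*k,.047),"cup base scene",atz("scene",460*k,462*k,0.003))
print("beaker top",atz("top",419*k,354*k,.08),"scene rim",atz("scene",385*k,304*k,.08))
print("bottle cap",atz("top",533*k,322*k,.148),"scene cap",atz("scene",304*k,313*k,.148), "base",atz("scene",308*k,366*k,0.0))
print("feet",atz("scene",341*k,350*k,0),atz("scene",399*k,466*k,0))
print(atz("top",481*k,342*k,0))
E
```

```text
bulb ball top [ 0.78014617 -0.04307512  0.047     ] cup base scene [ 0.78449045 -0.04721345  0.003     ]
beaker top [ 0.40299403 -0.03902174  0.08      ] scene rim [ 0.40612963 -0.04054301  0.08      ]
bottle cap [ 0.45235729 -0.22687218  0.148     ] scene cap [ 0.45558041 -0.2254829   0.148     ] base [ 4.45609529e-01 -2.29696615e-01 -1.11022302e-16]
feet [ 0.4246239 -0.150975   0.       ] [ 0.74917251 -0.14819758  0.        ]
[ 0.4348367  -0.15914715  0.        ]
```

```bash
cat >> h.py <<'E'
def togo(tgt,az=None):
    s=env.get_state();q=s['orientation'];Rm=R.from_quat([q[1],q[2],q[3],q[0]]).as_matrix()
    d=Rm.T@(np.array(tgt)-s['tcp_pos']);print("tcp",s['tcp_pos'].round(4),"tool shift units",(d/.05).round(2),"F",s['wrist_force'].round(1),"gap",round(s['finger_gap'],4),"t",s['clock'])
    print("tool axes",Rm.round(3).tolist(),"q",s['joint_pos'].round(3))
E
python3 -m inch '[[0,0,1,0,0,0,0],[0,0,1,0,0,0,0],[0,0,1,0,0,0,0],[0,0,0.3,0,0,0,0]]'
python3 -c "
from h import *
togo([.6044,-.031,.20])"
```

```text
clock: 0.5
tcp_pos: [0.254, 0.5155, 0.2308]
orientation: [0.0, 0.948, 0.319, -0.0]
wrist_force: [0.1, 0.9, -0.0]
finger_gap: 0.0855
tcp [0.254  0.5155 0.2308] tool shift units [-1.01 12.94  0.62] F [ 0.1  0.9 -0. ] gap 0.0855 t 0.5
tool axes [[0.797, 0.604, -0.001], [0.604, -0.797, -0.001], [-0.001, 0.0, -1.0]] q [ 0.973  0.314  0.045  1.304 -0.     1.896]
```

```bash

python3 -m inch '[[0,0,0,-0.08,0.95,0,0],[0,0,0,-0.08,0.95,0,0],[0,0,0,-0.08,0.95,0,0],[0,0,0,-0.08,0.95,0,0],[0,0,0,-0.08,0.95,0,0],[0,0,0,-0.08,0.95,0,0],[0,0,0,-0.08,0.95,0,0],[0,0,0,-0.08,0.95,0,0],[0,0,0,-0.08,0.95,0,0],[0,0,0,-0.08,0.95,0,0]]'
python3 -c "
from h import *
togo([.6044,-.031,.20])"
```

```text
clock: 1.5
tcp_pos: [0.5112, 0.1122, 0.2311]
orientation: [-0.0, 0.947, 0.32, -0.0]
wrist_force: [1.4, 0.5, 0.5]
finger_gap: 0.0852
tcp [0.5112 0.1122 0.2311] tool shift units [-0.26  3.41  0.62] F [1.4 0.5 0.5] gap 0.0852 t 1.5
tool axes [[0.795, 0.607, -0.0], [0.607, -0.795, 0.0], [-0.0, -0.0, -1.0]] q [ 0.062  0.213 -0.087  1.27   0.     0.981]
```

```bash

python3 -m inch '[[0,0,0,-0.08,0.9,0,0],[0,0,0,-0.08,0.9,0,0],[0,0,0,-0.08,0.9,0,0],[0,0,0,-0.02,0.71,0,0],[0,0,0,0,0,0.6,0],[0,0,0,0,0,0,0]]'
python3 - <<'E'
from h import *
togo([.6044,-.031,.124])
t=env.read_camera("top");s=env.read_camera("scene")
crop("t",t,205,78,355,190,5.3,"pics/t3.png")
crop("s",s,200,150,340,260,5.4,"pics/s3.png")
E
```

```text
clock: 2.1
tcp_pos: [0.6017, -0.0302, 0.1969]
orientation: [-0.002, 0.948, 0.319, -0.003]
wrist_force: [-0.9, -0.4, -0.6]
finger_gap: 0.0854
tcp [ 0.6017 -0.0302  0.1969] tool shift units [0.04 0.05 1.46] F [-0.9 -0.4 -0.6] gap 0.0854 t 2.1
tool axes [[0.796, 0.605, -0.008], [0.605, -0.796, 0.002], [-0.005, -0.006, -1.0]] q [-0.183  0.384  0.064  1.258  0.     0.737]
```

View pics/s3.png

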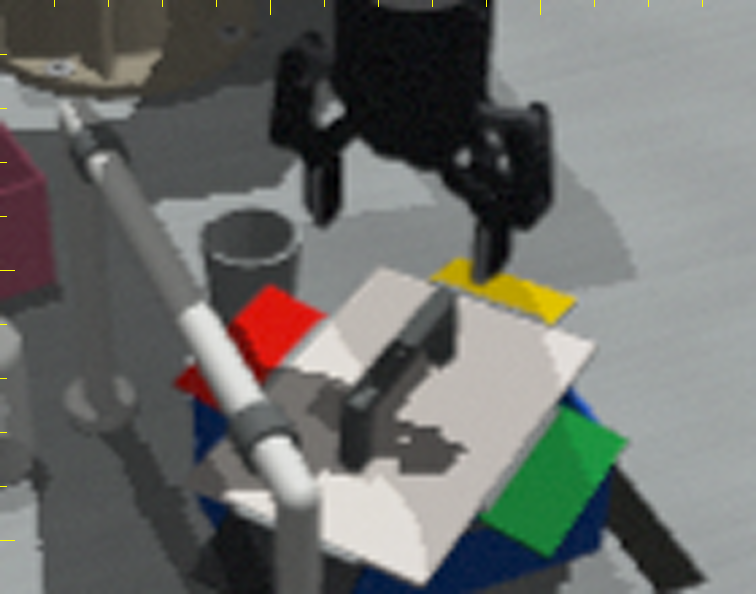

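View pics/t3.png

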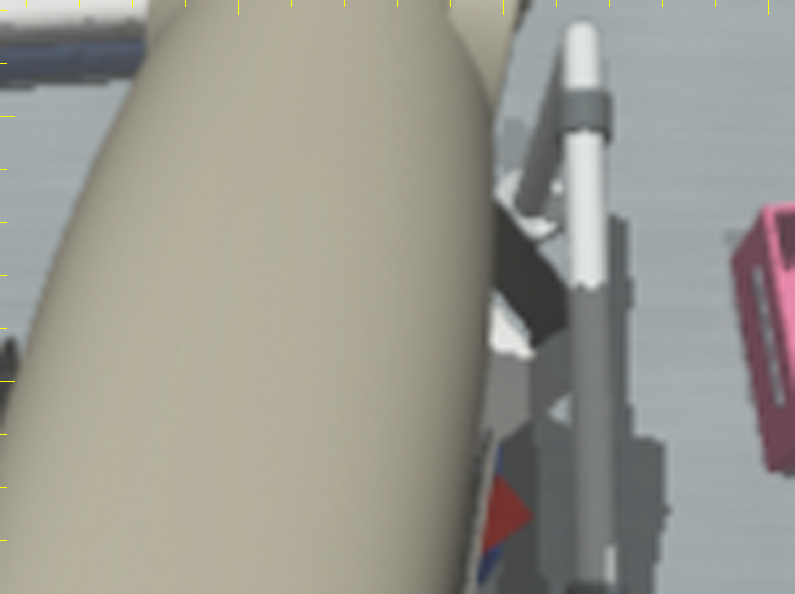

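```bash

python3 -m inch '[[0,0,0,0.04,0.05,0.5,0],[0,0,0,0,0,0.5,0],[0,0,0,0,0,0.44,0],[0,0,0,0,0,0,0],[0,0,0,0,0,0,1],[0,0,0,0,0,0,1],[0,0,0,0,0,0,1],[0,0,0,0,0,0,1],[0,0,0,0,0,0,1],[0,0,0,0,0,0,1],[0,0,0,0,0,0,1],[0,0,0,0,0,0,1]]' 60
python3 - <<'E'
from h import *
togo([.6044,-.031,.124])
s=env.read_camera("scene")
crop("s",s,200,150,340,260,5.4,"pics/s4.png")
E
```

```text
clock: 3.4
tcp_pos: [0.6073, -0.0303, 0.1303]
orientation: [0.0, 0.947, 0.32, 0.001]
wrist_force: [-1.3, 0.6, 6.0]
finger_gap: 0.0124
tcp [ 0.6073 -0.0303  0.1303] tool shift units [-0.05 -0.02  0.13] F [-1.3  0.6  6. ] gap 0.0124 t 3.4
tool axes [[0.795, 0.607, 0.001], [0.607, -0.795, -0.0], [0.001, 0.001, -1.0]] q [-0.182  0.421 -0.048  1.1   -0.     0.737]
```

View pics/s4.png

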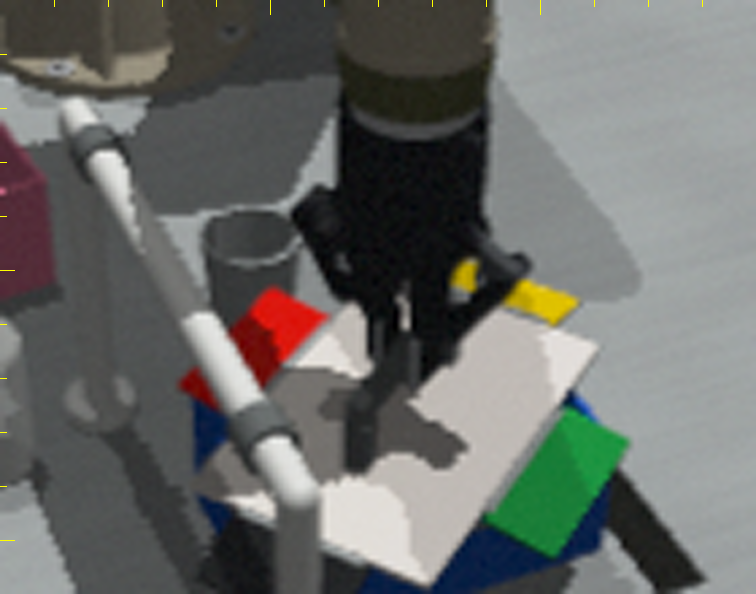

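```bash

python3 -m inch '[[0,0,0,0,0,-0.2,1],[0,0,0,0,0,-0.3,1],[0,0,0,0,0,-0.2,1],[0,0,0.5,0,0,0,1],[0,0,0.8,0,0,0,1],[0,0,0.8,0,0,0,1],[0,0,0.8,0,0,0,1],[0,0,0.8,0,0,0,1],[0,0,0.6,0,0,0,1],[0,0,0.3,0,0,0,1],[0,0,0,0,0,0,1],[0,0,0,0,0,0,1]]' 90
python3 - <<'E'
from h import *
togo([.59,-.026,.15])
s=env.read_camera("scene");t=env.read_camera("top")
cv2.imwrite("pics/s5raw.png",s[:,:,::-1]);cv2.imwrite("pics/t5raw.png",t[:,:,::-1])
crop("s",s,200,150,340,260,5.4,"pics/s5.png")
crop("t",t,205,78,355,190,5.3,"pics/t5.png")
E
```

```text
clock: 4.65
tcp_pos: [0.6067, -0.0301, 0.164]
orientation: [-0.0, 1.0, 0.006, -0.0]
wrist_force: [0.6, -0.4, -4.7]
finger_gap: 0.012
tcp [ 0.6067 -0.0301  0.164 ] tool shift units [-0.33 -0.08  0.28] F [ 0.6 -0.4 -4.7] gap 0.012 t 4.65
tool axes [[1.0, 0.011, -0.001], [0.011, -1.0, 0.0], [-0.001, -0.0, -1.0]] q [-0.182  0.402  0.009  1.178  0.     1.378]
```

View pics/s5.png

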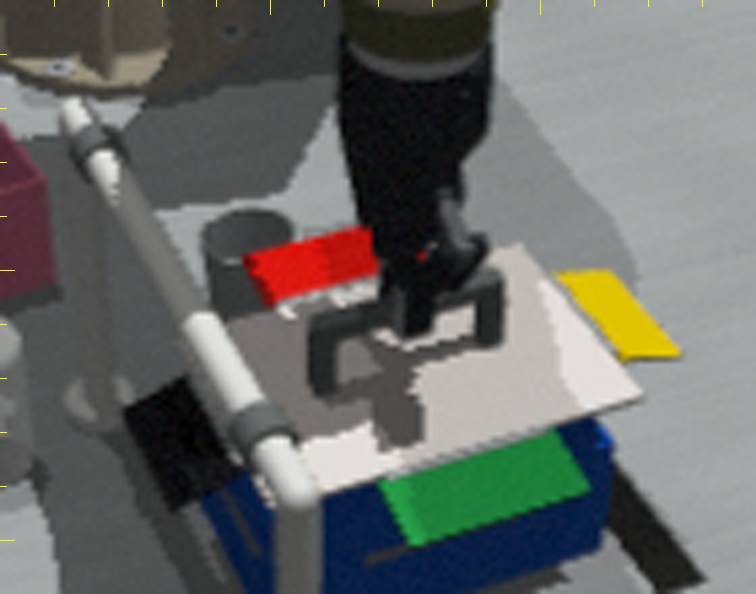

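View pics/t5.png

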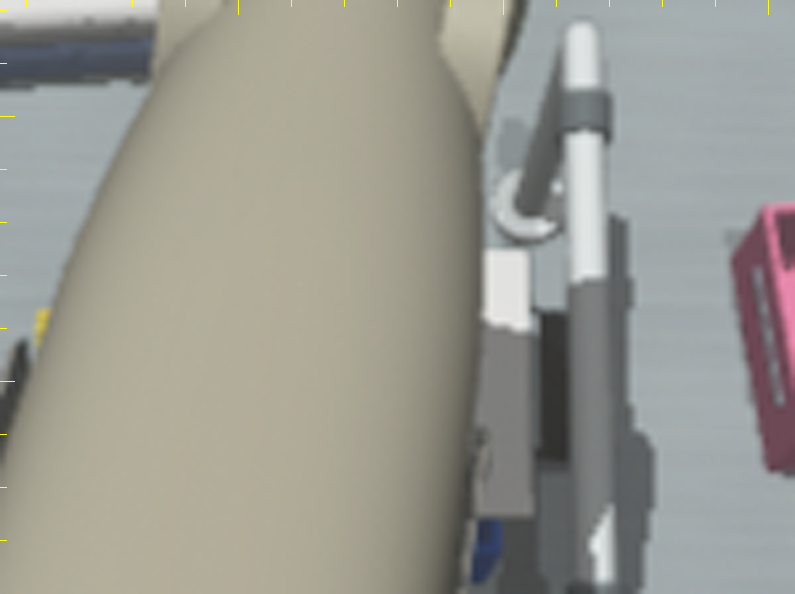

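```bash
python3 - <<'E'
from h import *
print("rim++",atz("scene",200+611/5.4,150+433/5.4,.085),"base++",atz("scene",200+603/5.4,150+547/5.4,0))
z=.1367
for n,u in(("lid++ s","319.1,223.5"),):print(n,atz("scene",319.1,223.5,z))
print("lid -+ s",atz("scene",200+520/5.4,150+243/5.4,z))
print("lid+-",atz("top",305,125.2,z),"lid--",atz("top",305,175.4,z))
s=cv2.imread("pics/s5raw.png")[:,:,::-1];t=cv2.imread("pics/t5raw.png")[:,:,::-1]
ov(t,s,(.590,-.026,.007),(.6067,-.0301,.011),z,"b")
E
```

```text
rim++ [0.64969881 0.07873269 0.085     ] base++ [0.65539064 0.07936819 0.        ]
lid++ s [0.67827403 0.07631903 0.1367    ]
lid -+ s [0.53614032 0.07725034 0.1367    ]
lid+- [ 0.67746808 -0.13672817  0.1367    ] lid-- [ 0.5357572  -0.13505972  0.1367    ]
```

View pics/osb.png

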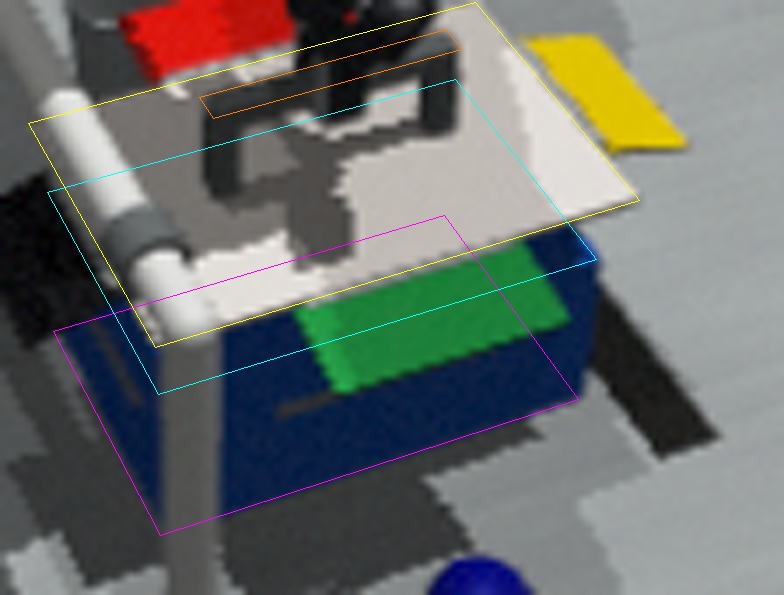

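View pics/otb.png

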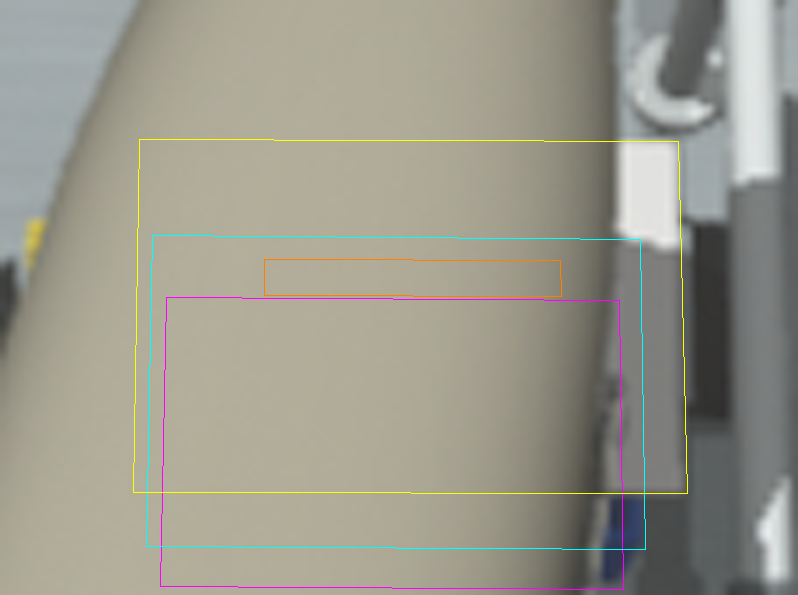

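```bash

python3 -m inch '[[0,0,0.03,-0.17,-0.04,0,1],[0,0,0,-0.17,-0.04,0,1],[0,0,0,0,0,0.2,1],[0,0,0,0,0,0.2,1],[0,0,0,0,0,0,1],[0,0,0,0,0,0,1]]'
python3 - <<'E'
from h import *
togo([.59,-.026,.119])
s=env.read_camera("scene");t=env.read_camera("top")
ov(t,s,(.590,-.026,.007),(.59,-.026,.007),env.get_state()['tcp_pos'][2]-.0273,"c")
E
```

```text
clock: 5.35
tcp_pos: [0.5895, -0.0262, 0.1435]
orientation: [-0.0, 1.0, 0.003, -0.001]
wrist_force: [-0.6, 0.1, -5.3]
finger_gap: 0.0122
tcp [ 0.5895 -0.0262  0.1435] tool shift units [ 0.01 -0.    0.49] F [-0.6  0.1 -5.3] gap 0.0122 t 5.35
tool axes [[1.0, 0.006, -0.001], [0.006, -1.0, 0.0], [-0.001, -0.0, -1.0]] q [-0.18   0.382 -0.074  1.117  0.     1.385]
```

View pics/osc.png

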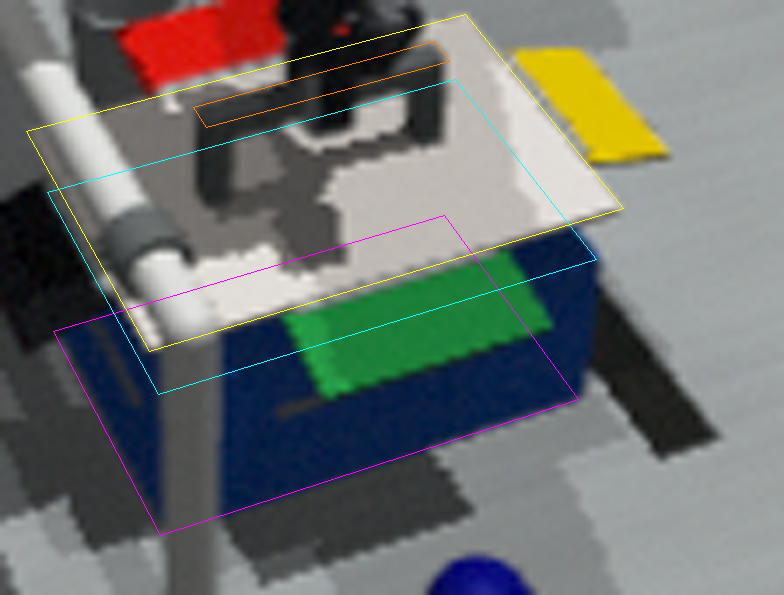

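```bash

python3 -m inch '[[0,0,0,0,-0.04,0.1,1],[0,0,0,0,0,0.1,1],[0,0,0,0,0,0.1,1],[0,0,0,0,0,0.1,1],[0,0,0,0,0,0.1,1],[0,0,0,0,0,0,1]]'
python3 -c "
from h import *
togo([.59,-.026,.118])"
```

```text
clock: 6.05
tcp_pos: [0.5899, -0.0243, 0.1189]
orientation: [-0.0, 1.0, 0.003, -0.0]
wrist_force: [-0.6, -0.4, -4.8]
finger_gap: 0.0122
tcp [ 0.5899 -0.0243  0.1189] tool shift units [0.   0.03 0.02] F [-0.6 -0.4 -4.8] gap 0.0122 t 6.05
tool axes [[1.0, 0.006, -0.0], [0.006, -1.0, 0.0], [-0.0, -0.0, -1.0]] q [-0.177  0.397 -0.114  1.06   0.     1.388]
```

```bash

python3 -m inch '[[0,0,0,0,0,0.03,1],[0,0,0,0,0,0.03,1],[0,0,0,0,0,0,1]]'
python3 -c "
from h import *
togo([.59,-.026,.118])"
```

```text
clock: 6.35
tcp_pos: [0.59, -0.0243, 0.1184]
orientation: [0.0, 1.0, 0.003, 0.001]
wrist_force: [-4.9, 0.4, 7.1]
finger_gap: 0.0121
tcp [ 0.59   -0.0243  0.1184] tool shift units [-0.    0.03  0.01] F [-4.9  0.4  7.1] gap 0.0121 t 6.35
tool axes [[1.0, 0.006, 0.002], [0.006, -1.0, -0.0], [0.002, 0.0, -1.0]] q [-0.177  0.397 -0.116  1.057 -0.     1.388]
```

```bash

python3 -m inch '[[0,0,0,0,0,0,0],[0,0,0,0,0,0,0],[0,0,0,0,0,0,0],[0,0,0,0,0,0,0],[0,0,0,0,0,0,0],[0,0,0,0,0,-0.5,0],[0,0,0,0,0,-0.8,0],[0,0,0,0,0,-0.8,0],[0,0,0,0,0,-0.8,0],[0,0,0,0,0,-0.4,0],[0,0,0,0,0,0,1]]'
python3 - <<'E'
from h import *
togo([.59,-.026,.119])
s=env.read_camera("scene");t=env.read_camera("top")
ov(t,s,(.589,-.024,.007),(.59,-.0243,.006),.091,"d")
E
```

```text
clock: 7.45
tcp_pos: [0.5916, -0.0245, 0.2852]
orientation: [0.001, 1.0, 0.003, 0.003]
wrist_force: [-0.7, 1.2, -1.5]
finger_gap: 0.0732
tcp [ 0.5916 -0.0245  0.2852] tool shift units [-0.06  0.03  3.32] F [-0.7  1.2 -1.5] gap 0.0732 t 7.45
tool axes [[1.0, 0.006, 0.007], [0.006, -1.0, -0.001], [0.007, 0.001, -1.0]] q [-0.177  0.335  0.207  1.436  0.     1.388]
```

View pics/osd.png

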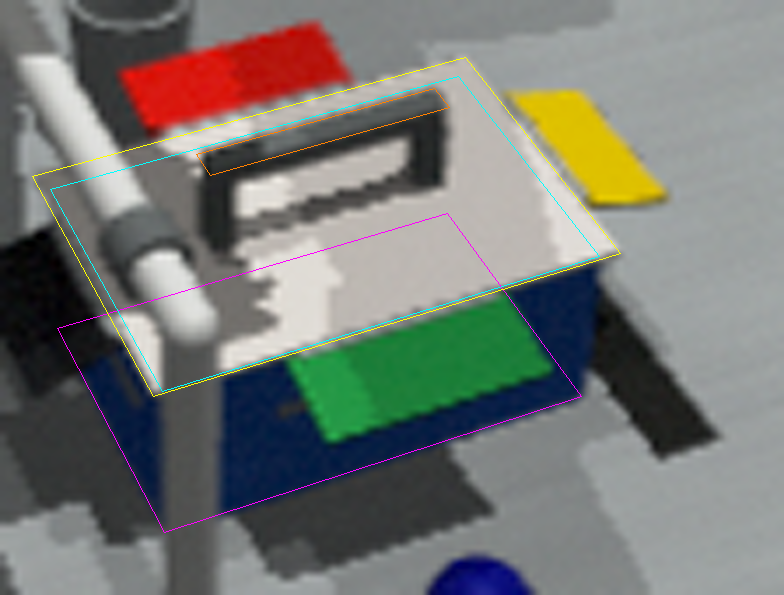

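```bash

python3 -m inch '[[0,0,0,0,-0.9,0,1],[0,0,0,0,-0.9,0,1],[0,0,0,-0.03,-0.93,0,1],[0,0,0,0,0,0.9,1],[0,0,0,0,0,0.9,1],[0,0,0,0,0,0.9,1],[0,0,0,0,0,0.6,1],[0,0,0,0,0,0,1]]'
python3 - <<'E'
from h import *
togo([.59,.112,.12])
s=env.read_camera("scene");crop("s",s,220,150,340,250,6.2,"pics/s6.png")
E
```

```text
clock: 8.35
tcp_pos: [0.5821, 0.112, 0.1091]
orientation: [0.0, 1.0, 0.003, -0.007]
wrist_force: [-1.6, -0.2, -0.1]
finger_gap: 0.0002
tcp [0.5821 0.112  0.1091] tool shift units [ 0.16  0.   -0.22] F [-1.6 -0.2 -0.1] gap 0.0002 t 8.35
tool axes [[1.0, 0.006, -0.013], [0.006, -1.0, -0.001], [-0.013, 0.001, -1.0]] q [ 0.055  0.419 -0.106  1.059  0.     1.62 ]
```

View pics/s6.png

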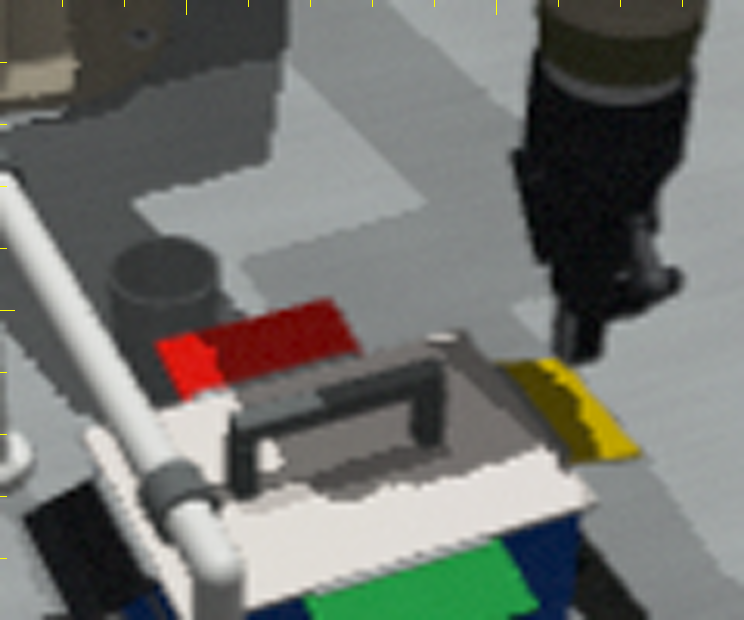

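```bash

python3 -m inch '[[0,0,0,0.1,0,0.2,1],[0,0,0,0.06,0,0.2,1],[0,0,0,0,0,0.2,1],[0,0,0,0,0,0.2,1],[0,0,0,0,0,0.2,1],[0,0,0,0,0,0.15,1],[0,0,0,0,0.1,0,1],[0,0,0,0,0.1,0,1],[0,0,0,0,0,0,1]]'
python3 - <<'E'
from h import *
togo([.59,.0967,.053])
s=env.read_camera("scene");crop("s",s,220,150,340,250,6.2,"pics/s7.png")
E
```

```text
clock: 9.3
tcp_pos: [0.5955, 0.1014, 0.0588]
orientation: [0.0, 1.0, 0.002, -0.0]
wrist_force: [-0.2, 0.2, 0.0]
finger_gap: -0.0003
tcp [0.5955 0.1014 0.0588] tool shift units [-0.11  0.09  0.12] F [-0.2  0.2  0. ] gap -0.0003 t 9.3
tool axes [[1.0, 0.005, -0.0], [0.005, -1.0, -0.0], [-0.0, 0.0, -1.0]] q [ 0.036  0.471 -0.158  0.942 -0.     1.602]
```

View pics/s7.png

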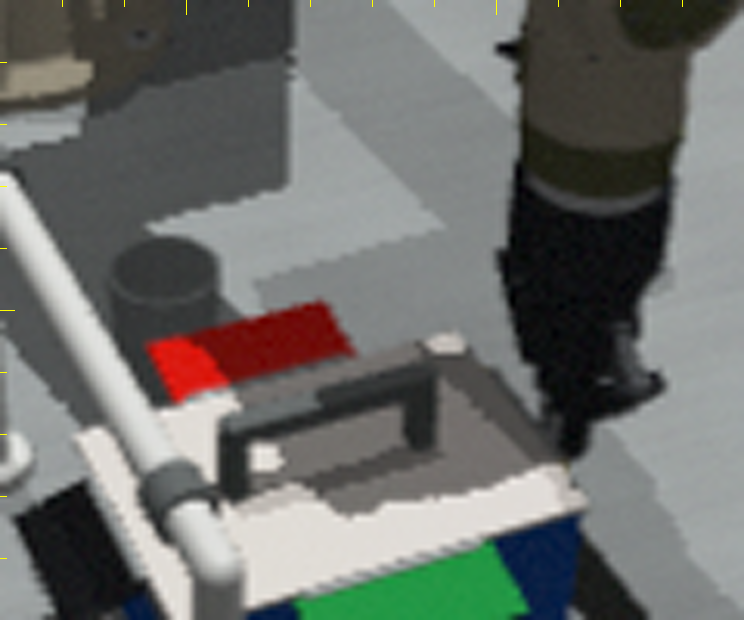

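```bash

python3 -m inch '[[0,0,0,-0.05,0,0.1,1],[0,0,0,0,0.04,0,1],[0,0,0,0,0.04,0,1],[0,0,0,0,0,0,1]]'
python3 -c "
from h import *
togo([.59,.0945,.053])"
python3 -m inch '[[0,0,0,0,0.04,0,1],[0,0,0,0,0.04,0,1],[0,0,0,0,0,0,1]]'
python3 -c "
from h import *
togo([.59,.0945,.053])"
```

```text
clock: 9.75
tcp_pos: [0.5929, 0.0982, 0.0536]
orientation: [-0.0, 1.0, 0.003, -0.0]
wrist_force: [-0.2, 1.3, -1.5]
finger_gap: -0.0002
tcp [0.5929 0.0982 0.0536] tool shift units [-0.06  0.07  0.01] F [-0.2  1.3 -1.5] gap -0.0002 t 9.75
tool axes [[1.0, 0.006, -0.001], [0.006, -1.0, 0.0], [-0.001, -0.0, -1.0]] q [ 0.031  0.47  -0.173  0.928  0.     1.596]
clock: 10.05
tcp_pos: [0.5931, 0.094, 0.0537]
orientation: [0.0, 1.0, 0.003, -0.0]
wrist_force: [-0.6, 1.6, -0.1]
finger_gap: -0.0001
tcp [0.5931 0.094  0.0537] tool shift units [-0.06 -0.01  0.01] F [-0.6  1.6 -0.1] gap -0.0001 t 10.05
tool axes [[1.0, 0.005, -0.0], [0.005, -1.0, -0.0], [-0.0, 0.0, -1.0]] q [ 0.024  0.469 -0.175  0.927 -0.     1.589]
```

```bash

python3 -m inch '[[0,0,0,0,0.04,0,1],[0,0,0,0,0,0,1]]'
python3 -m inch '[[0,0,0,0,0.04,0,1],[0,0,0,0,0,0,1]]'
python3 -m inch '[[0,0,0,0,0.04,0,1],[0,0,0,0,0,0,1]]'
python3 - <<'E'
from h import *
s=env.read_camera("scene");crop("s",s,220,150,340,250,6.2,"pics/s8.png")
E
```

```text
clock: 10.25
tcp_pos: [0.5931, 0.0924, 0.0538]
orientation: [-0.0, 1.0, 0.003, -0.0]
wrist_force: [-0.4, 2.3, -2.0]
finger_gap: -0.0003
clock: 10.45
tcp_pos: [0.5927, 0.0922, 0.0538]
orientation: [-0.002, 1.0, 0.004, -0.0]
wrist_force: [-1.5, 8.5, -0.8]
finger_gap: -0.0
clock: 10.65
tcp_pos: [0.5923, 0.0921, 0.0538]
orientation: [-0.004, 1.0, 0.004, -0.001]
wrist_force: [-2.8, 15.7, 0.2]
finger_gap: -0.0002
```

View pics/s8.png

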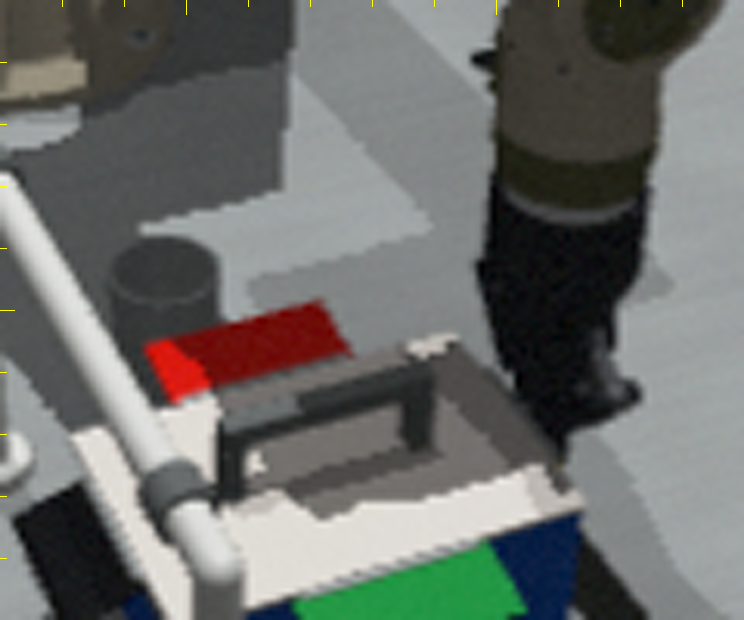

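```bash

python3 -m inch '[[0,0,0,0,-0.3,0,1],[0,0,0,0,-0.5,0,1],[0,0,0,0,0,-0.8,1],[0,0,0,0,0,-0.8,1],[0,0,0,0,0,-0.8,1],[0,0,0,0,0,-0.6,1]]'
python3 -m inch '[[0,0,-1,0,0,0,1],[0,0,-1,0,0,0,1],[0,0,-1,0,0,0,1],[0,0,-1,0,0,0,1],[0,0,-1,0,0,0,1],[0,0,-1,0,0,0,1],[0,0,-1,0,0,0,1],[0,0,-1,0,0,0,1],[0,0,-1,0,0,0,1],[0,0,-1,0,0,0,1],[0,0,-1,0,0,0,1],[0,0,-0.3,0,0,0,1]]'
python3 - <<'E'
from h import *
togo([.691,-.026,.2])
s=env.read_camera("scene");crop("s",s,220,160,340,260,6.2,"pics/s9.png")
E
```

```text
clock: 11.3
tcp_pos: [0.594, 0.1282, 0.207]
orientation: [0.001, 1.0, 0.003, 0.002]
wrist_force: [1.4, 0.4, -0.3]
finger_gap: 0.0001
clock: 12.5
tcp_pos: [0.5934, 0.1279, 0.2041]
orientation: [0.001, 0.701, 0.713, -0.0]
wrist_force: [0.6, 0.7, 0.3]
finger_gap: 0.0001
tcp [0.5934 0.1279 0.2041] tool shift units [-3.11  1.9   0.09] F [0.6 0.7 0.3] gap 0.0001 t 12.5
tool axes [[-0.016, 1.0, 0.001], [1.0, 0.016, -0.002], [-0.002, 0.001, -1.0]] q [ 0.081  0.383  0.08   1.267 -0.002  0.065]
```

View pics/s9.png

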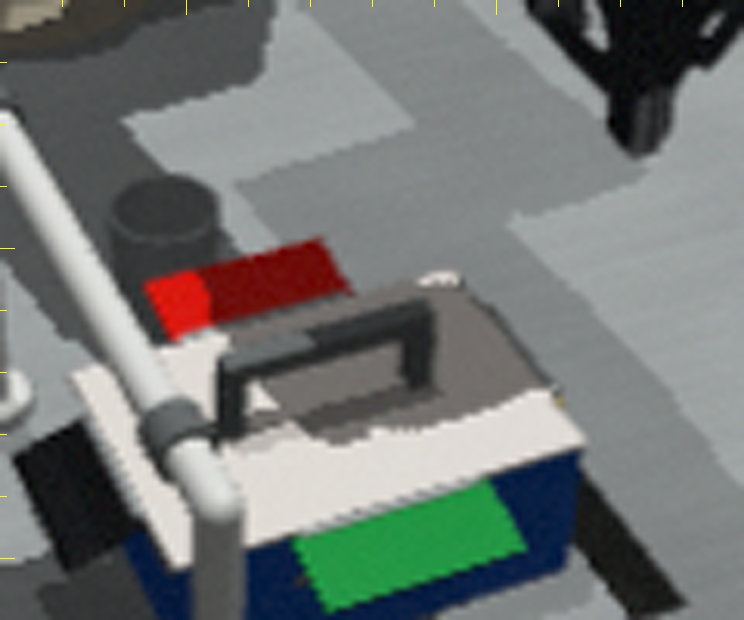

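```bash

python3 -m inch '[[0,0,0,-0.5,0.48,0,1],[0,0,0,-0.8,0.48,0,1],[0,0,0,-0.8,0.48,0,1],[0,0,0,-0.8,0.46,0.3,1],[0,0,0,-0.2,0,0.6,1],[0,0,0,0,0,0.6,1],[0,0,0,0,0,0.3,1],[0,0,0,0,0,0,1]]'
python3 - <<'E'
from h import *
togo([.691,-.026,.055])
s=env.read_camera("scene");crop("s",s,220,160,340,260,6.2,"pics/s10.png")
E
```

```text
clock: 13.35
tcp_pos: [0.6881, -0.0259, 0.1105]
orientation: [-0.002, 0.703, 0.711, -0.002]
wrist_force: [-0.5, -0.7, 0.2]
finger_gap: 0.0002
tcp [ 0.6881 -0.0259  0.1105] tool shift units [-0.    0.06  1.11] F [-0.5 -0.7  0.2] gap 0.0002 t 13.35
tool axes [[-0.011, 1.0, -0.006], [1.0, 0.011, -0.0], [-0.0, -0.006, -1.0]] q [-1.540e-01  5.910e-01  1.800e-01  1.165e+00 -1.000e-03 -1.650e-01]
```

View pics/s10.png

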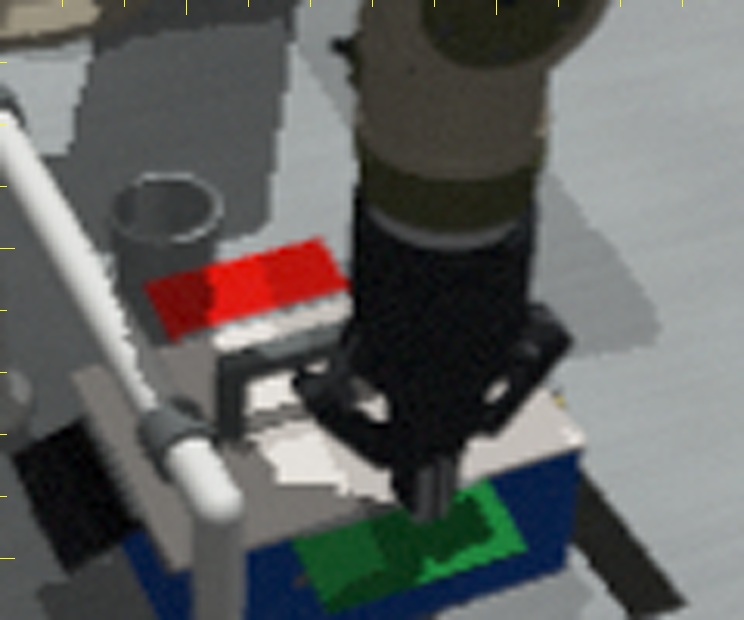

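```bash

python3 -m inch '[[0,0,0,0,0.06,0.2,1],[0,0,0,0,0,0.2,1],[0,0,0,0,0,0.2,1],[0,0,0,0,0,0.2,1],[0,0,0,0,0,0.2,1],[0,0,0,0,0,0.12,1],[0,0,0,0,-0.1,0,1],[0,0,0,0,-0.1,0,1],[0,0,0,0,0,0,1]]'
python3 -m inch '[[0,0,0,0,-0.06,0,1],[0,0,0,0,-0.04,0,1],[0,0,0,0,0,0,1]]'
python3 -c "
from h import *
togo([.673,-.026,.054])"
```

```text
clock: 14.3
tcp_pos: [0.6822, -0.0256, 0.058]
orientation: [-0.0, 0.703, 0.712, -0.0]
wrist_force: [0.3, 1.3, 0.8]
finger_gap: 0.0002
clock: 14.6
tcp_pos: [0.6779, -0.0257, 0.0581]
orientation: [0.0, 0.703, 0.712, 0.0]
wrist_force: [1.2, 1.5, 0.4]
finger_gap: -0.0002
tcp [ 0.6779 -0.0257  0.0581] tool shift units [-0.   -0.1   0.08] F [1.2 1.5 0.4] gap -0.0002 t 14.6
tool axes [[-0.013, 1.0, 0.0], [1.0, 0.013, -0.0], [-0.0, 0.0, -1.0]] q [-0.156  0.601  0.064  1.033 -0.    -0.169]
```

```bash

python3 -m inch '[[0,0,0,0,-0.04,0.08,1],[0,0,0,0,-0.04,0,1],[0,0,0,0,0,0,1]]'
python3 -m inch '[[0,0,0,0,-0.04,0,1],[0,0,0,0,0,0,1]]'
python3 -m inch '[[0,0,0,0,-0.04,0,1],[0,0,0,0,0,0,1]]'
```

```text
clock: 14.9
tcp_pos: [0.6741, -0.0255, 0.0536]
orientation: [0.0, 0.703, 0.712, 0.0]
wrist_force: [3.4, 0.8, -0.9]
finger_gap: 0.0001
clock: 15.1
tcp_pos: [0.6742, -0.0255, 0.0543]
orientation: [0.001, 0.702, 0.712, 0.002]
wrist_force: [8.0, 0.9, -2.6]
finger_gap: -0.0002
clock: 15.3
tcp_pos: [0.6743, -0.0255, 0.0551]
orientation: [0.003, 0.702, 0.712, 0.003]
wrist_force: [11.0, 1.7, -2.7]
finger_gap: 0.0003
```

```bash

python3 -m inch '[[0,0,0,0,-0.04,0,1],[0,0,0,0,0,0,1]]'
python3 -m inch '[[0,0,0,0,-0.04,0,1],[0,0,0,0,0,0,1]]'
```

```text
clock: 15.5
tcp_pos: [0.6743, -0.0256, 0.0559]
orientation: [0.004, 0.702, 0.712, 0.005]
wrist_force: [15.6, 3.2, -2.2]
finger_gap: -0.0001
clock: 15.7
tcp_pos: [0.6744, -0.0256, 0.0567]
orientation: [0.006, 0.702, 0.712, 0.006]
wrist_force: [20.4, 2.9, -4.7]
finger_gap: -0.0004
```

```bash

python3 -m inch '[[0,0,0,0,0.3,0,1],[0,0,0,0,0.3,0,1],[0,0,0,0,0,-0.8,1],[0,0,0,0,0,-0.8,1],[0,0,0,0,0,-0.8,1],[0,0,0,0,0,-0.5,1],[0,0,0,0,-0.6,0,1],[0,0,0,0,-0.8,0,1],[0,0,0,0,-0.8,0,1],[0,0,0,0,-0.8,0,1],[0,0,0,0,-0.8,0,1],[0,0,0,0,-0.2,0,1]]'
python3 - <<'E'
from h import *
togo([.489,-.026,.11])
s=env.read_camera("scene");crop("s",s,220,160,340,260,6.2,"pics/s11.png")
E
```

```text
clock: 16.9
tcp_pos: [0.4905, -0.0273, 0.1983]
orientation: [-0.002, 0.703, 0.712, -0.002]
wrist_force: [0.8, -0.7, -0.2]
finger_gap: -0.0002
tcp [ 0.4905 -0.0273  0.1983] tool shift units [ 0.02 -0.02  1.77] F [ 0.8 -0.7 -0.2] gap -0.0002 t 16.9
tool axes [[-0.012, 1.0, -0.005], [1.0, 0.012, 0.001], [0.001, -0.005, -1.0]] q [-0.219  0.169 -0.223  1.183 -0.    -0.231]
```

View pics/s11.png

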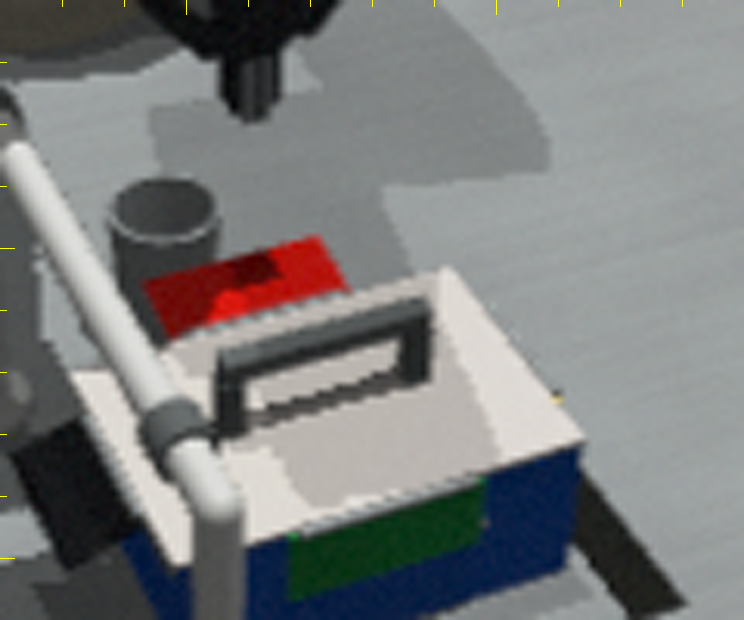

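```bash

python3 -m inch '[[0,0,0,0,0,0.6,1],[0,0,0,0,0,0.6,1],[0,0,0,0,0,0.5,1],[0,0,0,0,0,0.2,1],[0,0,0,0,0,0.2,1],[0,0,0,0,0,0.2,1],[0,0,0,0,0,0.2,1],[0,0,0,0,0,0.2,1],[0,0,0,0,0,0.2,1],[0,0,0,0,0,0,1]]'
python3 -m inch '[[0,0,0,0,0.1,0,1],[0,0,0,0,0.1,0,1],[0,0,0,0,0,0,1]]'
python3 -c "
from h import *
togo([.506,-.026,.054])"
```

```text
clock: 17.95
tcp_pos: [0.4955, -0.0278, 0.0526]
orientation: [-0.001, 0.703, 0.712, -0.0]
wrist_force: [-0.6, 0.1, 1.1]
finger_gap: 0.0
clock: 18.25
tcp_pos: [0.5074, -0.028, 0.0541]
orientation: [0.001, 0.703, 0.712, 0.0]
wrist_force: [0.1, -0.0, -0.0]
finger_gap: -0.0001
tcp [ 0.5074 -0.028   0.0541] tool shift units [ 0.04 -0.03  0.  ] F [ 0.1 -0.  -0. ] gap -0.0001 t 18.25
tool axes [[-0.013, 1.0, 0.002], [1.0, 0.013, -0.0], [-0.0, 0.002, -1.0]] q [-0.213  0.312 -0.419  0.839  0.    -0.226]
```

```bash

python3 -m inch '[[0,0,0,0,0.04,0,1],[0,0,0,0,0,0,1]]'
python3 -m inch '[[0,0,0,0,0.04,0,1],[0,0,0,0,0,0,1]]'
python3 - <<'E'
from h import *
s=env.read_camera("scene");crop("s",s,220,160,340,260,6.2,"pics/s12.png")
s=env.read_camera("top");crop("s",s,205,78,355,190,5.3,"pics/t12.png")
E
```

```text
clock: 18.45
tcp_pos: [0.5085, -0.0279, 0.0541]
orientation: [0.0, 0.703, 0.712, 0.0]
wrist_force: [-1.5, -0.2, 0.3]
finger_gap: 0.0003
clock: 18.65
tcp_pos: [0.5101, -0.0278, 0.0539]
orientation: [0.0, 0.703, 0.712, 0.0]
wrist_force: [-1.8, -0.3, 1.1]
finger_gap: 0.0001
```

View pics/s12.png

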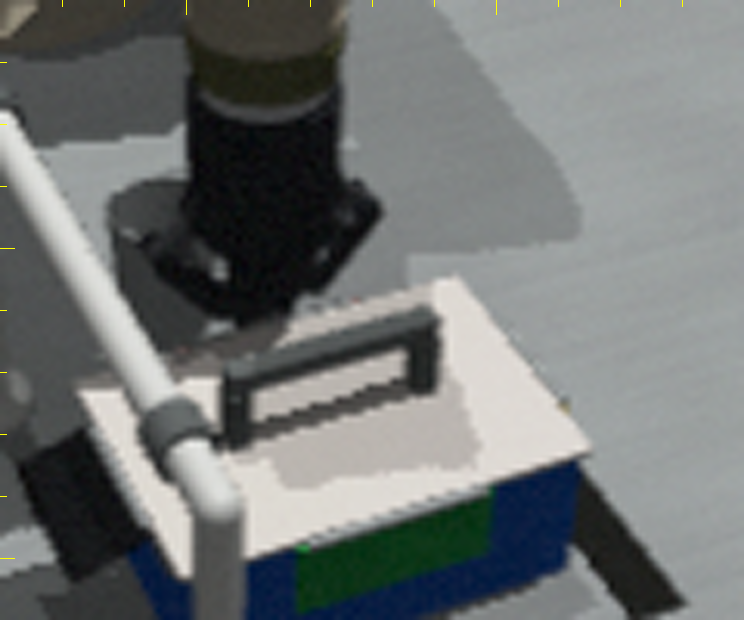

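View pics/t12.png

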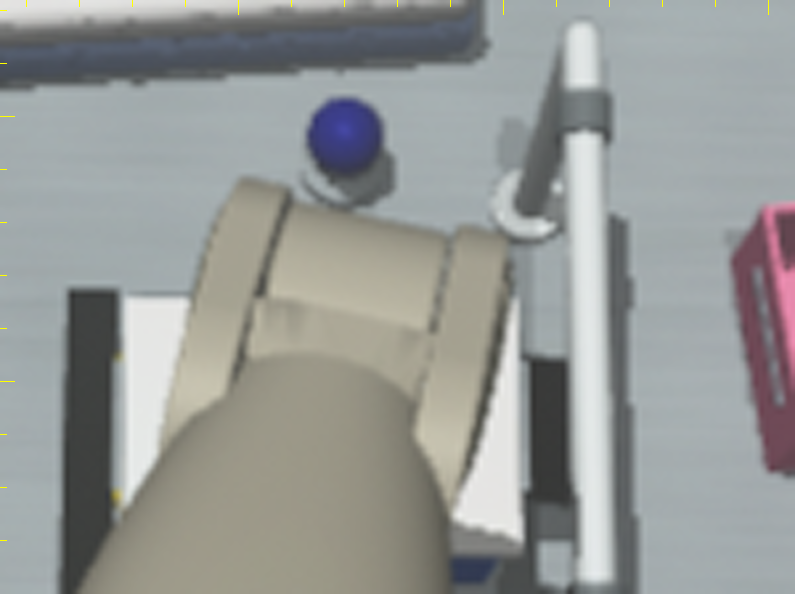

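Red is being folded; the lid has slid a few mm in +x within its play. Keep pressing until it stops.

```bash

python3 -m inch '[[0,0,0,0,0.04,0,1],[0,0,0,0,0,0,1]]'
python3 -m inch '[[0,0,0,0,0.04,0,1],[0,0,0,0,0,0,1]]'
python3 -m inch '[[0,0,0,0,0.04,0,1],[0,0,0,0,0,0,1]]'
```

```text
clock: 18.95
tcp_pos: [0.5119, -0.0277, 0.0537]
orientation: [-0.0, 0.703, 0.712, -0.0]
wrist_force: [-2.5, -0.4, 1.9]
finger_gap: 0.0002
clock: 19.15
tcp_pos: [0.5121, -0.0274, 0.0535]
orientation: [-0.001, 0.703, 0.712, -0.001]
wrist_force: [-7.2, -0.4, 5.2]
finger_gap: 0.0
clock: 19.35
tcp_pos: [0.5121, -0.0274, 0.0532]
orientation: [-0.003, 0.703, 0.712, -0.002]
wrist_force: [-12.5, -0.7, 8.2]
finger_gap: -0.0001
```

```bash

python3 -m inch '[[0,0,0,0,0.04,0,1],[0,0,0,0,0,0,1]]'
python3 -m inch '[[0,0,0,0,0.04,0,1],[0,0,0,0,0,0,1]]'
```

```text
clock: 19.55
tcp_pos: [0.5121, -0.0273, 0.0528]
orientation: [-0.004, 0.703, 0.711, -0.004]
wrist_force: [-16.6, -1.2, 11.5]
finger_gap: -0.0001
clock: 19.75
tcp_pos: [0.512, -0.0272, 0.0525]
orientation: [-0.005, 0.703, 0.711, -0.005]
wrist_force: [-22.4, -1.7, 15.3]
finger_gap: 0.0001
```

```bash

python3 -m inch '[[0,0,0,0,-0.3,0,1],[0,0,0,0,-0.25,0,1],[0,0,0,0,0,-0.8,1],[0,0,0,0,0,-0.9,1],[0,0,0,0,0,-0.9,1],[0,0,0,0,0,-0.9,1],[0,0,0,0,0,-0.9,1],[0,0,0,0,0,-0.9,1],[0,0,0,0,0,-0.5,1]]'
python3 - <<'E'
from h import *
togo([.506,-.026,.054])
s=env.read_camera("scene");t=env.read_camera("top")
cv2.imwrite("pics/s13raw.png",s[:,:,::-1]);cv2.imwrite("pics/t13raw.png",t[:,:,::-1])
ov(t,s,(.589,-.024,.007),(.594,-.0273,.006),.091,"e")
E
```

```text
clock: 20.65
tcp_pos: [0.4942, -0.0282, 0.3482]
orientation: [0.003, 0.703, 0.712, 0.002]
wrist_force: [0.5, -0.7, 0.7]
finger_gap: 0.0001
tcp [ 0.4942 -0.0282  0.3482] tool shift units [0.05 0.19 5.88] F [ 0.5 -0.7  0.7] gap 0.0001 t 20.65
tool axes [[-0.013, 1.0, 0.007], [1.0, 0.013, -0.001], [-0.001, 0.007, -1.0]] q [-0.22   0.144  0.112  1.532  0.    -0.233]
```

View pics/ose.png

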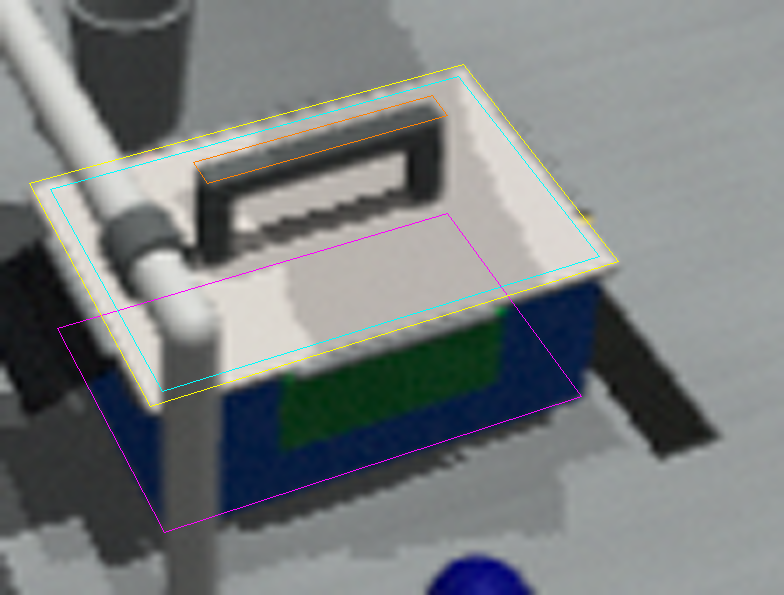

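View pics/ote.png

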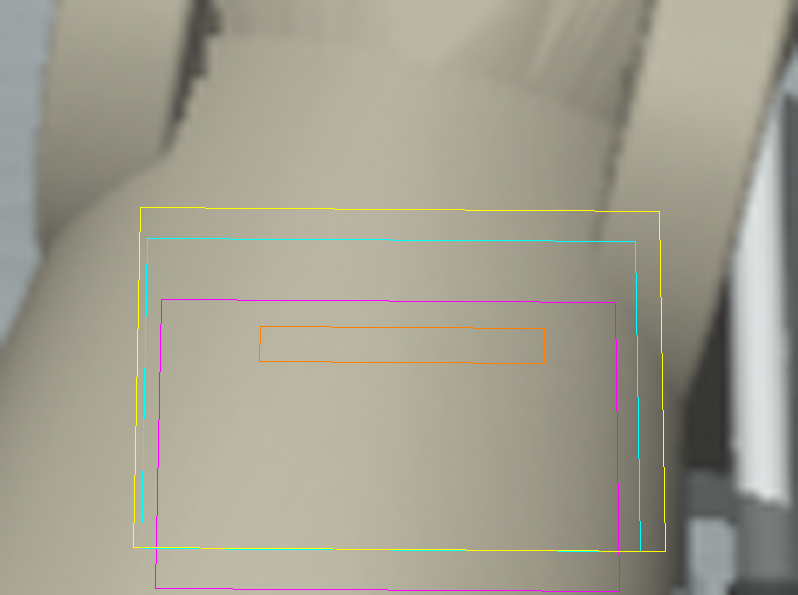

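```bash
cat > fk.py <<'E'
from h import *
D=[([0.973,.3139,.0451,1.3036],[.2539,.5154,.2305]),([.062,.213,-.087,1.27],[.5112,.1122,.2311]),([-.183,.384,.064,1.258],[.6017,-.0302,.1969]),([-.182,.421,-.048,1.1],[.6073,-.0303,.1303]),([-.177,.335,.207,1.436],[.5916,-.0245,.2852]),([.036,.471,-.158,.942],[.5955,.1014,.0588]),([-.154,.591,.18,1.165],[.6881,-.0259,.1105]),([-.219,.169,-.223,1.183],[.4905,-.0273,.1983]),([-.213,.312,-.419,.839],[.5074,-.028,.0541]),([-.22,.144,.112,1.532],[.4942,-.0282,.3482])]
def m(p,q):
    # p: L2,o2,L3,o3,r0,z0,d,o1
    r=p[4]+p[0]*np.sin(q[1]+p[1])+p[2]*np.cos(q[1]-q[2]+p[3]);z=p[5]+p[0]*np.cos(q[1]+p[1])-p[2]*np.sin(q[1]-q[2]+p[3])
    a=q[0];return np.array([r*np.cos(a)-p[6]*np.sin(a),r*np.sin(a)+p[6]*np.cos(a),z])
if __name__=="__main__":
    r=least_squares(lambda p:np.concatenate([m(p,q)-x for q,x in D]),[.35,0,.35,0,.05,0,.08]);print(r.x.round(4),np.abs(r.fun).max())
E
python3 fk.py
```

```text
[ 5.145e-01  3.300e-03  4.128e-01 -1.287e-01  5.000e-04 -2.009e-01
  8.000e-02] 0.00296535165124856
```

```bash

python3 -m inch '[[0,0,1,0,0,0,1],[0,0,1,0,0,0,1],[0,0,1,0,0,0,1],[0,0,1,0,0,0,1],[0,0,1,0,0,0,1],[0,0,1,0,0,0,1],[0,0,1,0,0,0,1],[0,0,1,0,0,0,1],[0,0,1,0,0,0,1],[0,0,1,0,0,0,1],[0,0,1,0,0,0,1],[0,0,0.3,0,0,0,1]]'
python3 -c "
from h import *
togo([.594,-.25,.348])"
```

```text
clock: 21.95
tcp_pos: [0.4929, -0.028, 0.3427]
orientation: [-0.0, 1.0, 0.001, -0.0]
wrist_force: [-0.2, 0.3, 0.1]
finger_gap: -0.0001
tcp [ 0.4929 -0.028   0.3427] tool shift units [ 2.01  4.44 -0.11] F [-0.2  0.3  0.1] gap -0.0001 t 21.95
tool axes [[1.0, 0.002, -0.0], [0.002, -1.0, 0.0], [-0.0, -0.0, -1.0]] q [-0.22   0.146  0.102  1.526  0.     1.349]
```

```bash

python3 -m inch '[[0,0,0,0.4,0.8,0,1],[0,0,0,0.4,0.8,0,1],[0,0,0,0.4,0.8,0,1],[0,0,0,0.4,0.8,0,1],[0,0,0,0.4,0.8,0,1],[0,0,0,0,0.44,0,1],[0,0,0,0,0,0,1]]'
python3 -c "
from h import *
togo([.594,-.25,.25])"
python3 -m inch '[[0.6,0,0,0,0,0,1],[0.8,0,0,0,0,0,1],[0.8,0,0,0,0,0,1],[0.8,0,0,0,0,0,1],[0.8,0,0,0,0,0,1],[0.6,0,0,0,0,0,1],[0,0,0,0,0,0,1]]'
python3 - <<'E'
from h import *
togo([.594,-.25,.25])
s=env.read_camera("scene");t=env.read_camera("top")
cv2.imwrite("pics/s14.png",cv2.resize(s[60:300,120:420,::-1],None,fx=2.6,fy=2.5));cv2.imwrite("pics/t14.png",cv2.resize(t[:,:,::-1],(800,600)))
E
```

```text
clock: 22.65
tcp_pos: [0.5943, -0.253, 0.3406]
orientation: [-0.0, 1.0, 0.001, -0.001]
wrist_force: [0.3, 0.1, -0.9]
finger_gap: 0.0002
tcp [ 0.5943 -0.253   0.3406] tool shift units [-0.   -0.06  1.81] F [ 0.3  0.1 -0.9] gap 0.0002 t 22.65
tool axes [[1.0, 0.002, -0.002], [0.002, -1.0, 0.001], [-0.002, -0.001, -1.0]] q [-0.526  0.477  0.556  1.652 -0.     1.042]
clock: 23.35
tcp_pos: [0.5941, -0.2516, 0.3379]
orientation: [-0.305, 0.952, 0.001, -0.004]
wrist_force: [0.6, -0.7, -2.3]
finger_gap: 0.0002
tcp [ 0.5941 -0.2516  0.3379] tool shift units [0.01 1.   1.45] F [ 0.6 -0.7 -2.3] gap 0.0002 t 23.35
tool axes [[1.0, -0.001, -0.008], [0.003, -0.814, 0.581], [-0.007, -0.581, -0.814]] q [-0.73   0.898  1.14   2.263  0.443  0.737]
```

View pics/s14.png

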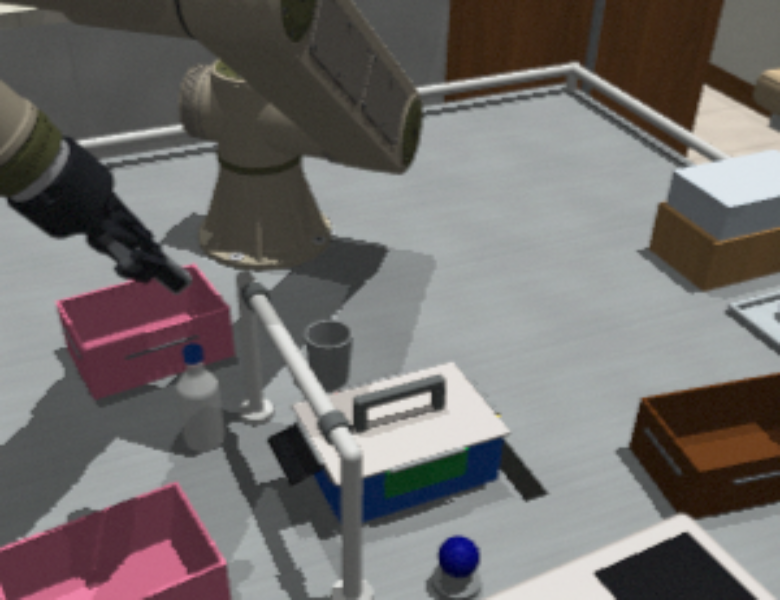

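View pics/t14.png

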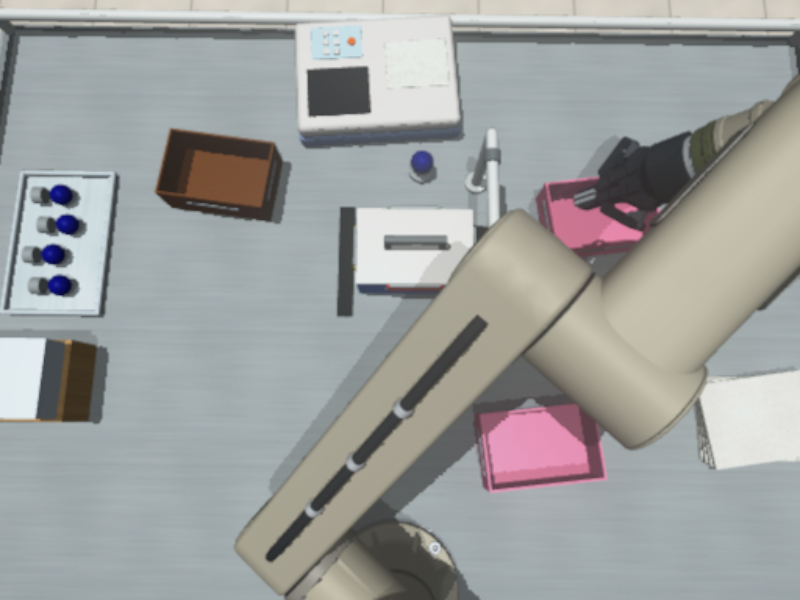

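```bash

python3 -m inch '[[0,0,0,0,0.4,0.2,1],[0,0,0,0,0.35,0.5,1],[0,0,0,0,0.3,0.7,1],[0,0,0,0,0,0.8,1],[0,0,0,0,0,0,1]]'
python3 - <<'E'
from h import *
togo([.594,-.1585,.115])
s=env.read_camera("scene");t=env.read_camera("top")
cv2.imwrite("pics/s15.png",cv2.resize(s[60:300,120:420,::-1],None,fx=2.6,fy=2.5));cv2.imwrite("pics/t15.png",cv2.resize(t[:,:,::-1],(800,600)))
E
```

```text
clock: 23.95
tcp_pos: [0.5896, -0.2215, 0.2196]
orientation: [-0.306, 0.952, 0.003, -0.007]
wrist_force: [-0.3, 0.6, -0.2]
finger_gap: -0.0001
tcp [ 0.5896 -0.2215  0.2196] tool shift units [0.12 0.19 2.43] F [-0.3  0.6 -0.2] gap -0.0001 t 23.95
tool axes [[1.0, 0.002, -0.015], [0.01, -0.813, 0.582], [-0.01, -0.582, -0.813]] q [-0.701  0.759  0.579  1.834  0.451  0.76 ]
```

View pics/s15.png

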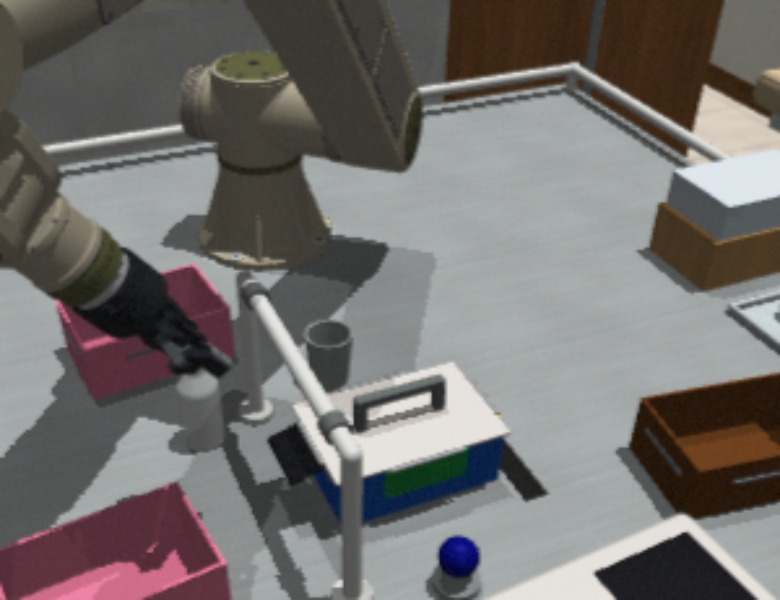

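View pics/t15.png

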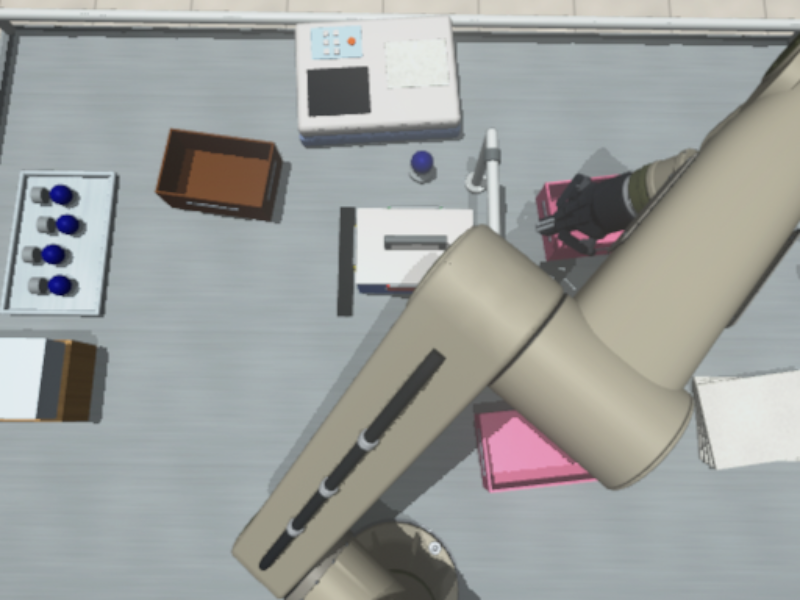

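```bash

python3 -m inch '[[0,0,0,0.06,0.1,0.5,1],[0,0,0,0.06,0.08,0.6,1],[0,0,0,0,0,0.6,1],[0,0,0,0,0,0.5,1],[0,0,0,0,0,0.15,1],[0,0,0,0,0,0,1]]'
python3 - <<'E'
from h import *
togo([.594,-.1585,.115])
s=env.read_camera("scene")
crop("s",s,200,150,320,250,6.4,"pics/s16.png")
t=env.read_camera("top");crop("t",t,270,100,390,190,6.4,"pics/t16.png")
E
```

```text
clock: 24.65
tcp_pos: [0.6008, -0.169, 0.1246]
orientation: [-0.301, 0.954, 0.004, 0.001]
wrist_force: [-1.0, 0.1, 0.4]
finger_gap: -0.0
tcp [ 0.6008 -0.169   0.1246] tool shift units [-0.14 -0.06  0.28] F [-1.   0.1  0.4] gap -0.0 t 24.65
tool axes [[1.0, 0.008, -0.001], [0.007, -0.819, 0.574], [0.004, -0.574, -0.819]] q [-0.632  0.728  0.298  1.535  0.481  0.833]
```

View pics/s16.png

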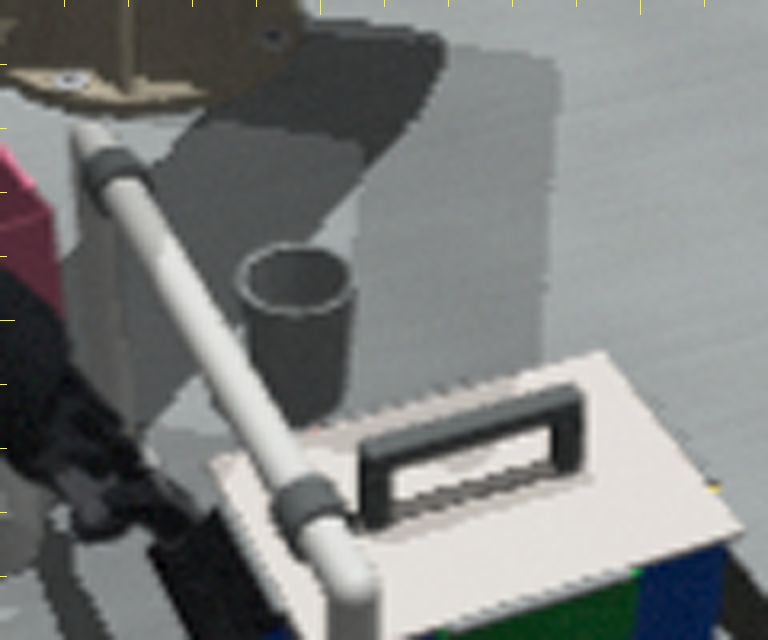

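View pics/t16.png

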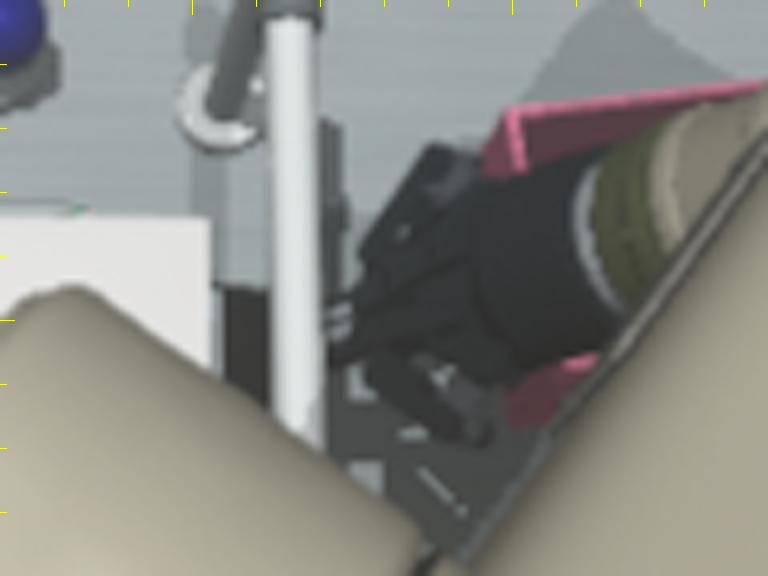

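```bash

python3 -m inch '[[0,0,0,-0.1,0,0.2,1],[0,0,0,0,0,0.17,1],[0,0,0,0,0.14,0.2,1],[0,0,0,0,0.14,0.2,1],[0,0,0,0,0.14,0.2,1],[0,0,0,0,0,0,1]]'
python3 -c "
from h import *
togo([.594,-.1585,.049])"
```

```text
clock: 25.35
tcp_pos: [0.5936, -0.1577, 0.0685]
orientation: [-0.303, 0.953, 0.002, -0.002]
wrist_force: [0.4, -0.0, 0.9]
finger_gap: -0.0002
tcp [ 0.5936 -0.1577  0.0685] tool shift units [0.01 0.24 0.31] F [ 0.4 -0.   0.9] gap -0.0002 t 25.35
tool axes [[1.0, 0.003, -0.005], [0.006, -0.816, 0.577], [-0.002, -0.577, -0.816]] q [-0.625  0.75   0.193  1.41   0.484  0.841]
```

```bash

python3 -m inch '[[0,0,0,0,0.14,0.2,1],[0,0,0,0,0.1,0.12,1],[0,0,0,0,-0.06,0.04,1],[0,0,0,0,-0.06,0.04,1],[0,0,0,0,0,0,1]]'
python3 - <<'E'
from h import *
togo([.594,-.1455,.049])
s=env.read_camera("scene")
crop("s",s,200,180,320,280,6.4,"pics/s17.png")
E
```

```text
clock: 25.85
tcp_pos: [0.5941, -0.1505, 0.0511]
orientation: [-0.303, 0.953, 0.003, -0.001]
wrist_force: [-0.0, -0.2, -0.9]
finger_gap: -0.0006
tcp [ 0.5941 -0.1505  0.0511] tool shift units [-0.   -0.06  0.09] F [-0.  -0.2 -0.9] gap -0.0006 t 25.85
tool axes [[1.0, 0.005, -0.004], [0.006, -0.817, 0.577], [-0.0, -0.577, -0.817]] q [-0.616  0.757  0.161  1.366  0.487  0.85 ]
```

View pics/s17.png

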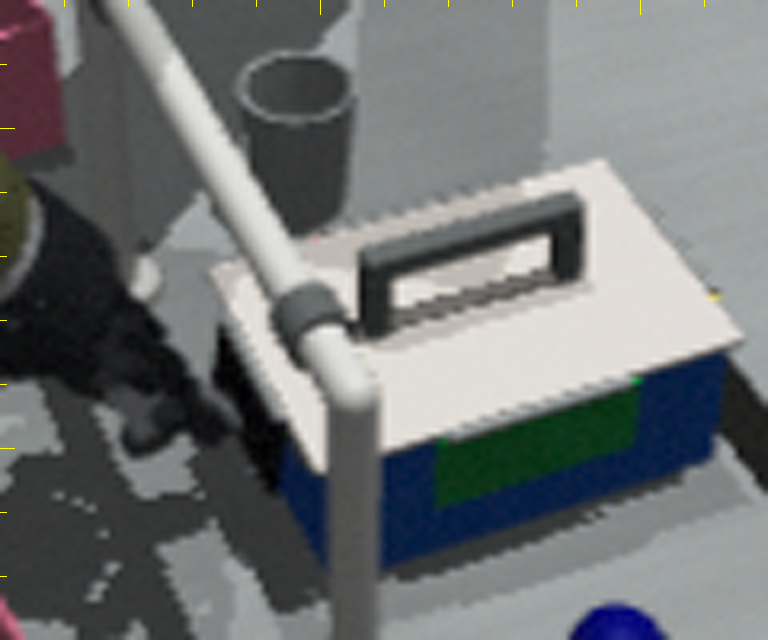

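```bash

python3 -m inch '[[0,0,0,0,-0.05,0.035,1],[0,0,0,0,-0.03,0.023,1],[0,0,0,0,0,0,1]]'
python3 -m inch '[[0,0,0,0,-0.03,0.023,1],[0,0,0,0,0,0,1]]'
python3 -m inch '[[0,0,0,0,-0.03,0.023,1],[0,0,0,0,0,0,1]]'
python3 -m inch '[[0,0,0,0,-0.03,0.023,1],[0,0,0,0,0,0,1]]'
```

```text
clock: 26.2
tcp_pos: [0.5943, -0.1459, 0.051]
orientation: [-0.302, 0.953, 0.003, -0.001]
wrist_force: [-1.0, -0.5, 0.1]
finger_gap: -0.0001
clock: 26.4
tcp_pos: [0.5943, -0.1442, 0.0508]
orientation: [-0.302, 0.953, 0.003, -0.001]
wrist_force: [-0.3, -0.5, 0.0]
finger_gap: -0.0003
clock: 26.6
tcp_pos: [0.5942, -0.1422, 0.0507]
orientation: [-0.302, 0.953, 0.003, -0.001]
wrist_force: [0.2, -1.3, -0.0]
finger_gap: -0.0003
clock: 26.8
tcp_pos: [0.5942, -0.1404, 0.0507]
orientation: [-0.302, 0.953, 0.003, -0.001]
wrist_force: [-0.0, -1.8, 0.2]
finger_gap: -0.0001
```

```bash

python3 -m inch '[[0,0,0,0,-0.03,0.023,1],[0,0,0,0,0,0,1]]'
python3 -m inch '[[0,0,0,0,-0.03,0.023,1],[0,0,0,0,0,0,1]]'
python3 -m inch '[[0,0,0,0,-0.03,0.023,1],[0,0,0,0,0,0,1]]'
```

```text
clock: 27.0
tcp_pos: [0.5942, -0.1384, 0.0507]
orientation: [-0.302, 0.953, 0.003, -0.001]
wrist_force: [0.5, -1.7, -0.5]
finger_gap: -0.0004
clock: 27.2
tcp_pos: [0.5942, -0.1366, 0.0506]
orientation: [-0.302, 0.953, 0.003, -0.001]
wrist_force: [0.8, -1.4, 1.6]
finger_gap: 0.0
clock: 27.4
tcp_pos: [0.5943, -0.1359, 0.0506]
orientation: [-0.301, 0.954, 0.003, -0.001]
wrist_force: [-0.5, -5.7, 2.4]
finger_gap: -0.0004
```

```bash

python3 -m inch '[[0,0,0,0,-0.03,0.023,1],[0,0,0,0,0,0,1]]'
python3 - <<'E'
from h import *
togo([.594,-.1455,.049])
s=env.read_camera("scene")
crop("s",s,200,180,320,280,6.4,"pics/s18.png")
E
```

```text
clock: 27.6
tcp_pos: [0.5944, -0.1356, 0.0506]
orientation: [-0.3, 0.954, 0.003, -0.0]
wrist_force: [-2.7, -11.7, 3.5]
finger_gap: -0.0003
tcp [ 0.5944 -0.1356  0.0506] tool shift units [-0.01  0.18 -0.09] F [ -2.7 -11.7   3.5] gap -0.0003 t 27.6
tool axes [[1.0, 0.005, -0.002], [0.005, -0.82, 0.572], [0.001, -0.572, -0.82]] q [-0.597  0.739  0.128  1.336  0.492  0.873]
```

View pics/s18.png

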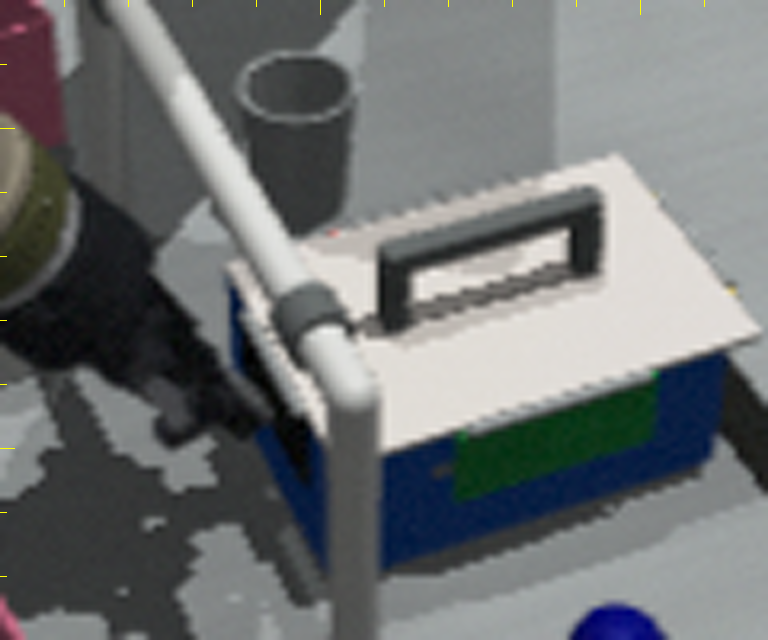

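```bash

python3 -m inch '[[0,0,0,0,-0.03,0.023,1],[0,0,0,0,0,0,1]]'
python3 -m inch '[[0,0,0,0,-0.03,0.023,1],[0,0,0,0,0,0,1],[0,0,0,0,0,0,1]]'
python3 -m inch '[[0,0,0,0,0.3,-0.2,1],[0,0,0,0,0.2,-0.3,1],[0,0,0,0,0,-0.7,1],[0,0,0,0,0,-0.8,1],[0,0,0,0,0,-0.8,1],[0,0,0,0,0,-0.8,1],[0,0,0,0,0,0,1]]'
python3 - <<'E'
from h import *
togo([.594,-.1455,.049])
s=env.read_camera("scene");t=env.read_camera("top")
crop("s",s,200,180,320,280,6.4,"pics/s19.png");crop("t",t,210,90,340,190,6,"pics/t19.png")
cv2.imwrite("pics/s19raw.png",s[:,:,::-1]);cv2.imwrite("pics/t19raw.png",t[:,:,::-1])
E
```

```text
clock: 27.85
tcp_pos: [0.5945, -0.1354, 0.0506]
orientation: [-0.299, 0.954, 0.003, 0.0]
wrist_force: [-3.9, -16.9, 4.3]
finger_gap: 0.0003
clock: 28.15
tcp_pos: [0.5945, -0.1352, 0.0506]
orientation: [-0.298, 0.955, 0.002, 0.0]
wrist_force: [-4.7, -21.8, 6.0]
finger_gap: -0.0001
clock: 28.85
tcp_pos: [0.5959, -0.2566, 0.1871]
orientation: [-0.3, 0.954, 0.002, 0.002]
wrist_force: [0.2, 0.1, -0.4]
finger_gap: -0.0002
tcp [ 0.5959 -0.2566  0.1871] tool shift units [-0.05 -0.24  3.54] F [ 0.2  0.1 -0.4] gap -0.0002 t 28.85
tool axes [[1.0, 0.006, 0.003], [0.003, -0.819, 0.573], [0.006, -0.573, -0.819]] q [-0.734  0.811  0.604  1.8    0.442  0.733]
```

View pics/s19.png

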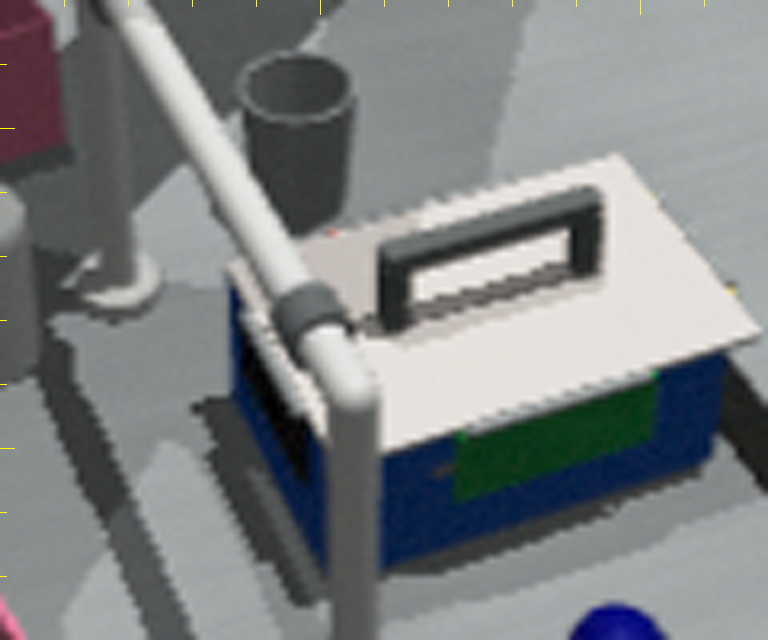

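View pics/t19.png

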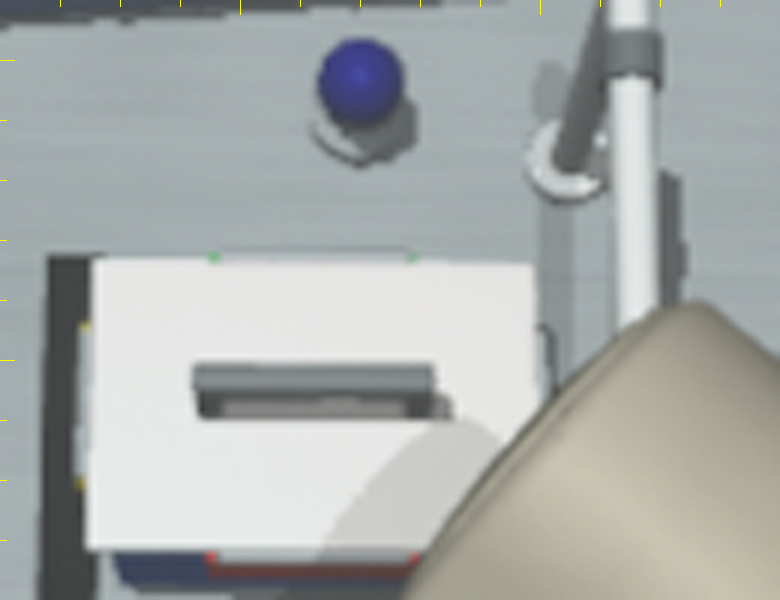

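```bash
python3 - <<'E'
from h import *
s=cv2.imread("pics/s19raw.png")[:,:,::-1];t=cv2.imread("pics/t19raw.png")[:,:,::-1]
# fit lid from handle/plate corners in scene (crop 6.4,(200,180)) and top (crop 6,(210,90))
us=np.array([[200+760/6.4,180+333/6.4],[200+618/6.4,180+153/6.4]]);ut=np.array([[210+92/6,90+260/6],[210+86/6,90+549/6],[210+535/6,90+264/6]])
Cs=np.array([[.071,.106,0],[-.071,.106,0]]);Ct=np.array([[.071,.106,0],[-.071,.106,0],[.071,-.106,0]])
f=lambda v:np.concatenate([(proj("scene",T2(Cs,*v[:3])+[0,0,v[3]])-us+.0).ravel(),(proj("top",T2(Ct,*v[:3])+[0,0,v[3]])-ut).ravel()])
r=least_squares(f,[.594,-.022,0,.091]);print(r.x.round(4),np.abs(r.fun).max())
v=r.x[:3]
def fl(side,a):
    z0=.088;z1=.088-.042*np.cos(a);o=.042*np.sin(a)
    if side in'rg':
        k=-1 if side=='r' else 1;P=[[k*.075,-.05,z0],[k*.075,.05,z0],[k*(.075+o),.05,z1],[k*(.075+o),-.05,z1]]
    else:
        k=-1 if side=='b' else 1;P=[[-.04,k*.11,z0],[.04,k*.11,z0],[.04,k*(.11+o),z1],[-.04,k*(.11+o),z1]]
    return T2(P,*v)
polys=[(T2(rect(.071,.106,.091),*v),(0,255,255))]+[(fl(c,0),(255,255,0)) for c in'rgyb']+[(fl(c,.15),(255,0,255)) for c in'rgyb']
outline("scene",s,polys,6.6,200,180,320,280,"pics/osf.png");outline("top",t,polys,6.6,210,105,320,195,"pics/otf.png")
E
```

```text
[ 0.597  -0.02    0.003   0.0901] 0.4502144615419752
```

View pics/osf.png

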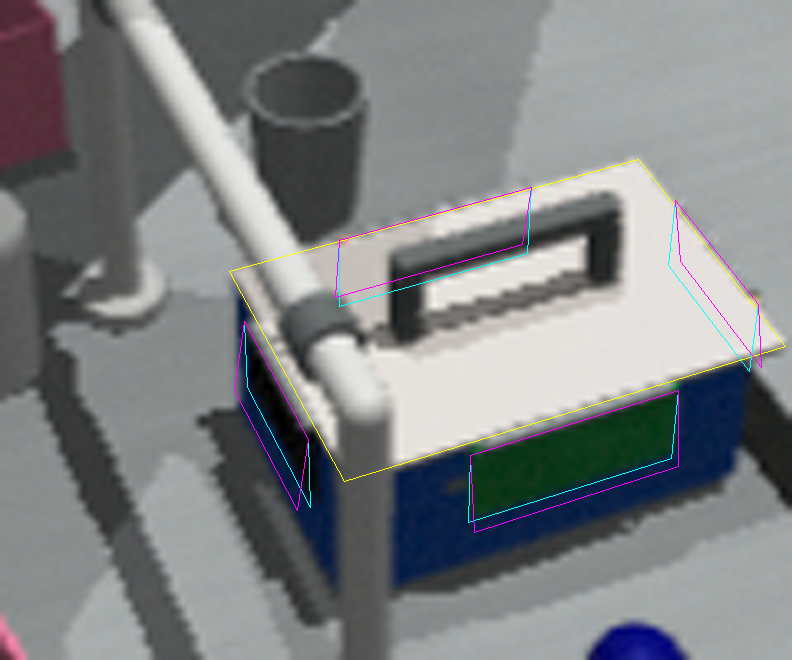

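View pics/otf.png

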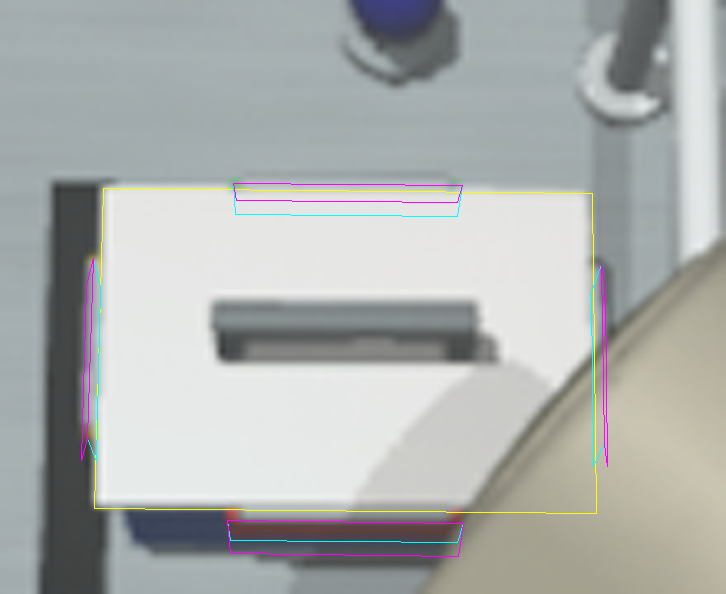

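```bash
python3 -c "
from workcell import env
print(env.get_state()['wrist_force']);print(env.hand_in())"
```

```text
[-0.76276061  0.17972245 -0.52694016]
the job is handed in; nothing more can be done
None
```

I lifted the lid by its grip bar, turned it square, and seated it with all four flaps still open. I then folded yellow, green and red with the closed fingers pointing straight down. Black was folded with the tool leaning about 35° in under the rail. I handed in at about 29 s.

- **Lid:** a fit to the last pictures puts the lid's top face about 90 mm above the steel top (91 mm is home). It is turned about 0.003 rad in world axes, against 0.007 rad for the case.
- **Flaps:** I pushed each flap until the force rose to 15–22 N with almost no further movement. In the overlays, red, green and black lie on the folded-down outline. Yellow is mostly hidden, so for it I rely on the hard stop and on no yellow panel showing in the scene view.
- **Bystanders:** the bulb and beaker look unmoved. The bottle was only partly in the last picture, and I did not measure any of the three again. The tool passed well clear of all of them.
- **Robot:** it was clear of everything at hand-in, with wrist forces under 1 N.

**What disagreed:**
- At the start the lid was turned about 0.64 rad from the case, not the 0.24–0.42 rad stated.
- The two cameras differed by 2–5 mm in position, so I used values in between.
- The lid slid a few millimetres in its play while I pressed the flaps, but stayed seated.

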